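# Rack the examination lenses by size

### The job

Put the four loose examination lenses away on the lens rack, one upright in the middle of each round rubber rest, in order of size: the smallest on the rest next to the green post, growing to the largest on the rest next to the white post. They are glass, so set them down rather than dropping them, and leave the dropper bottle standing where it is.

Things in the scene. Friction and masses are not known exactly. Their poses are not given: they have to be found in the camera images.
- lens_silver_center (a point): The smallest of four hand-held examination lenses: an upright cylindrical bright steel mount with thin dark grip grooves and a glass on top; diameter 32 mm, height 42 mm, loose, about 50 g, standing on the table. The point is its centre, 21 mm above its underside; z up. Being round, it may be gripped across in any direction.
- lens_blue_center (a point): The second smallest of four hand-held examination lenses: an upright cylindrical blue mount with thin dark grip grooves and a glass on top; diameter 42 mm, height 44 mm, loose, about 80 g, standing on the table. The point is its centre, 22 mm above its underside; z up. Being round, it may be gripped across in any direction.
- lens_gold_center (a point): The second largest of four hand-held examination lenses: an upright cylindrical brass-gold mount with thin dark grip grooves and a glass on top; diameter 52 mm, height 46 mm, loose, about 110 g, standing on the table. The point is its centre, 23 mm above its underside; z up. Being round, it may be gripped across in any direction.
- lens_black_center (a point): The largest of four hand-held examination lenses: an upright cylindrical black mount with thin dark grip grooves and a glass on top; diameter 62 mm, height 48 mm, loose, about 140 g, standing on the table. The point is its centre, 24 mm above its underside; z up. Being round, it may be gripped across in any direction.
- rest_a_top (a point): One of four identical round black rubber rests, 68 mm across and 4 mm thick with a small white centre dot, fixed in a straight row 85 mm apart (centre to centre) on a flat aluminium rack (410 x 90 mm, top 10 mm above the table). Which letter sits where in the row changes from start to start. The point is the centre of the rest's flat top, 14 mm above the table; the rack's long direction is the y axis, x across it, z up.
- rest_b_top (a point): One of four identical round black rubber rests, 68 mm across and 4 mm thick with a small white centre dot, fixed in a straight row 85 mm apart (centre to centre) on a flat aluminium rack (410 x 90 mm, top 10 mm above the table). Which letter sits where in the row changes from start to start. The point is the centre of the rest's flat top, 14 mm above the table; the rack's long direction is the y axis, x across it, z up.
- rest_c_top (a point): One of four identical round black rubber rests, 68 mm across and 4 mm thick with a small white centre dot, fixed in a straight row 85 mm apart (centre to centre) on a flat aluminium rack (410 x 90 mm, top 10 mm above the table). Which letter sits where in the row changes from start to start. The point is the centre of the rest's flat top, 14 mm above the table; the rack's long direction is the y axis, x across it, z up.
- rest_d_top (a point): One of four identical round black rubber rests, 68 mm across and 4 mm thick with a small white centre dot, fixed in a straight row 85 mm apart (centre to centre) on a flat aluminium rack (410 x 90 mm, top 10 mm above the table). Which letter sits where in the row changes from start to start. The point is the centre of the rest's flat top, 14 mm above the table; the rack's long direction is the y axis, x across it, z up.
- green_post: Green round post, 22 mm across and 18 mm high, fixed on the rack in line with the rests, 62.5 mm from the centre of the nearest rest: it marks the end of the row for the smallest lens. A like white post stands at the other end; the two may be swapped. Origin at its underside centre on the rack, 10 mm above the table.
- drops_center (a point): White dropper bottle with blue band and red cap, 27 mm across, 60 mm high, light and loose, standing upright among the lenses; not to be disturbed. The point is its centre, 30 mm above the table; z up.
Mind the look-alikes: they are no part of the job. Leave any red look-alike of the part that bears lens_black_center alone.

How it is judged:
At the end, for the whole second after the job is handed in: Each lens stands upright (within 0.1 rad), on the top of a rest (height within 4 mm) and within 13 mm of its centre, at rest; counted from the green post the order is silver (smallest), blue, gold, black (largest); the dropper bottle stands upright within 25 mm of its start (((horizontal distance between lens_silver_center and rest_a_top below 0.013 m and z of lens_silver_center in the frame of rest_a_top between 0.017 and 0.025 m) or (horizontal distance between lens_silver_center and rest_b_top below 0.013 m and z of lens_silver_center in the frame of rest_b_top between 0.017 and 0.025 m) or (horizontal distance between lens_silver_center and rest_c_top below 0.013 m and z of lens_silver_center in the frame of rest_c_top between 0.017 and 0.025 m) or (horizontal distance between lens_silver_center and rest_d_top below 0.013 m and z of lens_silver_center in the frame of rest_d_top between 0.017 and 0.025 m)) and horizontal distance between lens_silver_center and green_post between 0.0325 and 0.0925 m and angle between each of lens_silver_center, lens_blue_center, lens_gold_center, lens_black_center's own z axis and vertical below 0.1 rad and linear speed of each of lens_silver, lens_blue, lens_gold, lens_black below 0.02 m/s and angular speed of each of lens_silver, lens_blue, lens_gold, lens_black below 0.2 rad/s and ((horizontal distance between lens_blue_center and rest_a_top below 0.013 m and z of lens_blue_center in the frame of rest_a_top between 0.018 and 0.026 m) or (horizontal distance between lens_blue_center and rest_b_top below 0.013 m and z of lens_blue_center in the frame of rest_b_top between 0.018 and 0.026 m) or (horizontal distance between lens_blue_center and rest_c_top below 0.013 m and z of lens_blue_center in the frame of rest_c_top between 0.018 and 0.026 m) or (horizontal distance between lens_blue_center and rest_d_top below 0.013 m and z of lens_blue_center in the frame of rest_d_top between 0.018 and 0.026 m)) and horizontal distance between lens_blue_center and green_post between 0.1175 and 0.1775 m and ((horizontal distance between lens_gold_center and rest_a_top below 0.013 m and z of lens_gold_center in the frame of rest_a_top between 0.019 and 0.027 m) or (horizontal distance between lens_gold_center and rest_b_top below 0.013 m and z of lens_gold_center in the frame of rest_b_top between 0.019 and 0.027 m) or (horizontal distance between lens_gold_center and rest_c_top below 0.013 m and z of lens_gold_center in the frame of rest_c_top between 0.019 and 0.027 m) or (horizontal distance between lens_gold_center and rest_d_top below 0.013 m and z of lens_gold_center in the frame of rest_d_top between 0.019 and 0.027 m)) and horizontal distance between lens_gold_center and green_post between 0.2025 and 0.2625 m and ((horizontal distance between lens_black_center and rest_a_top below 0.013 m and z of lens_black_center in the frame of rest_a_top between 0.02 and 0.028 m) or (horizontal distance between lens_black_center and rest_b_top below 0.013 m and z of lens_black_center in the frame of rest_b_top between 0.02 and 0.028 m) or (horizontal distance between lens_black_center and rest_c_top below 0.013 m and z of lens_black_center in the frame of rest_c_top between 0.02 and 0.028 m) or (horizontal distance between lens_black_center and rest_d_top below 0.013 m and z of lens_black_center in the frame of rest_d_top between 0.02 and 0.028 m)) and horizontal distance between lens_black_center and green_post between 0.2875 and 0.3475 m and angle between drops_center's own z axis and vertical below 0.2 rad and distance of drops_center from where it was at the start of the episode below 0.025 m); the robot touches nothing.
It fails at once if lens_silver is dropped (falls faster than 0.7 m/s, about 25 mm of free fall, out of the fingers) (linear speed of lens_silver above 0.7 m/s and contact force between lens_silver and the fingers below 0.05 N).
It fails at once if lens_blue is dropped (falls faster than 0.7 m/s, about 25 mm of free fall, out of the fingers) (linear speed of lens_blue above 0.7 m/s and contact force between lens_blue and the fingers below 0.05 N).
It fails at once if lens_gold is dropped (falls faster than 0.7 m/s, about 25 mm of free fall, out of the fingers) (linear speed of lens_gold above 0.7 m/s and contact force between lens_gold and the fingers below 0.05 N).
It fails at once if lens_black is dropped (falls faster than 0.7 m/s, about 25 mm of free fall, out of the fingers) (linear speed of lens_black above 0.7 m/s and contact force between lens_black and the fingers below 0.05 N).
It fails at once if the dropper bottle is knocked over or shifted by more than 25 mm (angle between drops_center's own z axis and vertical above 0.35 rad or distance of drops_center from where it was at the start of the episode above 0.025 m).
It also fails if it takes over 93 s, if anything falls off the work surface, if the arm or the gripper's body presses on something with over 40 N, if the wrist force passes 120 N, or if a joint passes its speed limit or range.

### The arm

A 6-joint arm with a two-finger parallel gripper is mounted at the origin on the work surface. World frame = base frame: x ahead of the robot, y to its left, z up, the work surface at z = 0. Lengths are in m, angles in rad, forces in N, time in s.
With the tool pointing down it reaches from about 0.225 to 0.875 m from the base axis. Payload 3.4 kg.
Tool frame: the origin (TCP) lies at the very end of the fingers, on their centre line; the grasp point (between the pads) lies 19 mm behind it; x points along the fingers, z is the direction in which the jaws open and shut, and the axes are right-handed (so a half turn about x gives the same grasp; the last joint's range is limited). The gripper opens to 85 mm and grips with 20 to 120 N. Pads are 22 mm wide; open, the fingers measure 114 mm over their backs; the gripper's body (76 mm by 85 mm) begins 54 mm behind the grasp point. The pads swing forward as they close: fully open they stand 13 mm farther back than shut.
Start: joints at [-1.45, 0.276, 1.505, -0, 1.361, -0.121], TCP at [0.138, -0.558, 0.199] pointing down, gripper open.
Joint ranges: [-2.89, 2.89], [-0.75, 2.08], [0.22, 2.7], [-1.18, 4.32], [0.11, 2.71], [-2.7, 2.7]. Speed limits (rad/s): [2.57, 2.57, 3.14, 3.14, 3.14, 3.14].

### API

Orientations are given as a unit quaternion [w, x, y, z].
In Python, from rig import manip, viewer, finder gives the robot as it stands.
- The arm moves only by the tool move_arm, never from a script. Its argument "rows" is a list of rows, each a list of 3 entries, a list of its own where there are three numbers: the shift along the tool's x, y, z in mm, then the turn about the tool's x in rad, then the finger opening in mm, from 0 to 85.4. A call has 1 to 8 rows; each row is the pose to reach, as a shift and turn from the pose measured when the call began, along the tool's axes at that moment; what a row does not reach only later rows make up. A row lasts 1/12 s, in which the tool goes at most 41.7 mm and 7.16 degrees, less where a joint would pass 70% of its speed; a pose out of reach is approached as far as the arm can. A call with a gripper value outside its range is refused whole. The fingers move at their own pace and stop on an object; "force" is the grip in N (left out, the last holds). Time passes only in rows, so rows that repeat a pose let the fingers close. It gives the time, the measured TCP pose, the force and the opening at its end, in the units of the state.
- manip.get_state(): the state, without advancing time (a new reading comes with each control period).
- viewer.get_image(name): name is "side" or "top"; returns the picture (480x640x3 uint8, red, green, blue); there is no depth.
- viewer.get_calibration(name): a dict with "mtx" (3x3 intrinsics, pixels), "k1" (the pictures are not rectified: a ray, as slopes to the right and down, at radius r is drawn at 1 + k1 r^2 times it, then the intrinsics apply), "R" (3x3) and "t" (3): a world point X has camera coordinates R X + t. Camera axes: x right, y down, z forward; pixel columns grow to the right and rows downward; lengths in m; the calibration is good to about 2 mm. A picture is of the moment at which its call begins. get_calibration takes no time and is no camera call.
- manip.sign_off(): hands the job in, once; it reports no verdict.
Trained networks look in the newest picture that a camera, given by its name, has taken for a name from the list of things; names that differ only in an ending like _2 or _b are one class to them, and where a whole thing is asked for, a point or a joint stands for the part that bears it (a point fixed in the world has none). Each returns a list of dicts, best first, with "score" (0 to 1); they miss things now and then, are a little off and sometimes report something else, mostly with a low value. They report only what shows in the picture. A call takes as long as a camera call. They do not tell look-alikes from the thing itself.
- finder.look_for(target, camera): "centre" ([column, row] in pixels, amid what is visible of it).
- finder.trace(target, camera): "mask" (480x640 bool, what is visible of it) and "centre" ([column, row] in pixels, amid what is visible of it).
The state is a dict: "clock": time; "qpos": joint angles; "qd": joint speeds; "effort": joint torques, N m; "position": TCP position; "ee_rot": TCP orientation; "contact_force": force on the tool from outside, world axes, zero at the start; "moment": the same for the moment, N m; "width": finger opening in m.
Only numpy, scipy, OpenCV 4.12 (cv2) and the standard library are available. Lean on these libraries where they do the work, as an engineer would, in place of code of your own. Each camera call takes 0.05 s, during which the arm holds its last target.

## Working session

There is one attempt and no reset: what is moved stays moved. The work goes in short steps, Python scripts to look and compute and a tool call to move; the robot and the scene stay as the last step left them, time stands still between calls to the robot, and variables do not carry over. Pictures are saved under pics/ and viewed, and the job is handed in when it is done.

Besides the shell and the picture viewer there is one more tool, called after "Request:" as name(argument=value, ...), one argument or row to a line, values as JSON. move_arm: Moves the arm, as the interface text tells. Its arguments: {"type":"object","properties":{"rows":{"type":"array"},"force":{"type":"number"}},"required":["rows"]}

```bash
ls; mkdir -p pics
python3 - <<'E'
from rig import manip, viewer, finder
import cv2
for n in ("top","side"):
    im=viewer.get_image(n); cv2.imwrite(f"pics/{n}0.png",im[:,:,::-1])
    print(n,viewer.get_calibration(n))
print(manip.get_state())
E
```

```text
pics
top {'mtx': array([[577.87848586,   0.        , 323.26051661],
       [  0.        , 577.87848586, 236.53824482],
       [  0.        ,   0.        ,   1.        ]]), 'k1': -0.1283880365926557, 'R': array([[ 0.00705761, -0.99996116, -0.00527958],
       [-0.99685494, -0.00661874, -0.07897107],
       [ 0.07893305,  0.00582033, -0.99686293]]), 't': array([-0.01546676,  0.51487034,  1.13003686])}
side {'mtx': array([[458.50357198,   0.        , 305.38216407],
       [  0.        , 458.50357198, 239.30569955],
       [  0.        ,   0.        ,   1.        ]]), 'k1': -0.0012223751305727169, 'R': array([[-0.90995065, -0.41448979,  0.01371252],
       [-0.24658679,  0.51416773, -0.82147825],
       [ 0.33344381, -0.75088599, -0.57007496]]), 't': array([0.4444714 , 0.18647801, 0.69251657])}
{'clock': 0.1, 'qpos': array([-1.45000433e+00,  2.76574709e-01,  1.50601729e+00, -5.48164485e-06,
        1.36068993e+00, -1.20973507e-01]), 'qd': array([ 0.00105316, -0.00159232, -0.00276624,  0.0003427 ,  0.00028201,
        0.00071778]), 'effort': array([ 1.18275115e-03, -4.17699730e+01, -2.46404743e+01, -2.31650183e-04,
        5.81031956e-03,  3.18973093e-06]), 'position': array([ 0.13760898, -0.55775332,  0.19849747]), 'ee_rot': array([ 0.556222  ,  0.43647755,  0.55706924, -0.43563551]), 'contact_force': array([ 0.30320861, -0.28627482, -0.40658026]), 'moment': array([ 0.03732856, -0.00131517,  0.019813  ]), 'width': 0.08540453423012308}
```

View pics/top0.png

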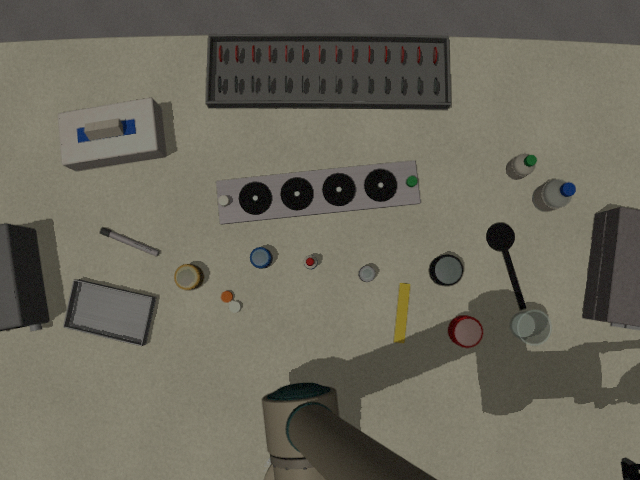

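View pics/side0.png

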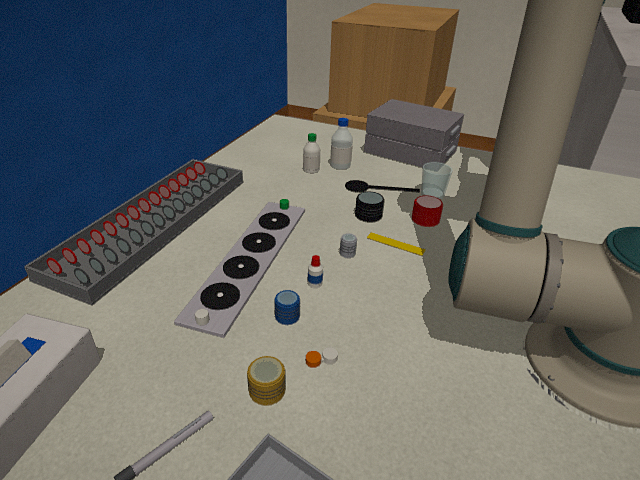

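The top view shows the lenses at silver (367,273), blue (261,257), gold (188,277) and black (446,270). The bottle is at (310,262), and the red look-alike is at (465,331). The rest dots are at (255,198), (297,194), (339,189) and (380,185), with the green post on the right (412,181) and the white on the left (223,200).

```bash
cat > h.py <<'E'
import numpy as np, cv2
from scipy.optimize import least_squares
from scipy.spatial.transform import Rotation as Ro
from rig import manip, viewer, finder
C={n:viewer.get_calibration(n) for n in("top","side")}
def proj(n,X):
    c=C[n]; p=np.atleast_2d(X)@c["R"].T+c["t"]; s=p[:,:2]/p[:,2:]
    s=s*(1+c["k1"]*(s**2).sum(1,keepdims=True))
    return s@c["mtx"][:2,:2].T+c["mtx"][:2,2]
def unproj(n,uv,z):
    return least_squares(lambda q:proj(n,[q[0],q[1],z])[0]-uv,[0.5,0]).x
def hullc(n,xy,r,z0,h):
    a=np.linspace(0,2*np.pi,48,endpoint=False)
    P=np.vstack([np.c_[xy[0]+r*np.cos(a),xy[1]+r*np.sin(a),np.full(48,z)] for z in(z0,z0+h)])
    hu=cv2.convexHull(proj(n,P).astype(np.float32)); m=cv2.moments(hu)
    return np.array([m["m10"]/m["m00"],m["m01"]/m["m00"]]),m["m00"]
def cyl(n,uv,r,h,z0=0.):
    q=least_squares(lambda q:hullc(n,q,r,z0,h)[0]-uv,unproj(n,uv,z0+h/2),diff_step=1e-4).x
    return q,hullc(n,q,r,z0,h)[1]
D={"lens_silver_center":(.016,.042),"lens_blue_center":(.021,.044),"lens_gold_center":(.026,.046),"lens_black_center":(.031,.048),"drops_center":(.0135,.06),"green_post":(.011,.018)}
def rel(p):
    s=manip.get_state(); R=Ro.from_quat(s["ee_rot"],scalar_first=True)
    return R.inv().apply(np.array(p)-s["position"])*1000
E
python3 - <<'E'
from h import *
for n in("top","side"):
    viewer.get_image(n)
    for k,(r,h) in D.items():
        for d in finder.trace(k,n)[:3]:
            m=d["mask"].astype(np.uint8); M=cv2.moments(m,True)
            if M["m00"]==0: continue
            uv=np.array([M["m10"],M["m01"]])/M["m00"]
            q,a=cyl(n,uv,r,h,.01 if 'post' in k else 0)
            print(n,k,round(d["score"],2),uv.round(1),q.round(4),"area",int(M["m00"]),int(a))
    for d in finder.look_for("rest_a_top",n)[:6]:
        print(n,round(d["score"],2),np.round(d["centre"],1),unproj(n,d["centre"],.014).round(4))
s=manip.get_state();print(Ro.from_quat(s["ee_rot"],scalar_first=True).as_matrix().round(3),s["clock"])
E
```

```text
top lens_silver_center 0.6 [366.4 273.6] [ 0.4417 -0.0975] area 165 229
top lens_blue_center 0.63 [260.7 257.8] [0.4714 0.1114] area 361 405
top lens_gold_center 0.59 [189.1 277. ] [0.4322 0.2541] area 612 668
top lens_black_center 0.77 [465.3 330.9] [ 0.3295 -0.2935] area 934 952
top lens_black_center 0.72 [445.8 270.2] [ 0.4493 -0.2548] area 868 913
top drops_center 0.48 [310.6 261.9] [0.4636 0.0122] area 134 166
top drops_center 0.23 [296.4 193.5] [0.599  0.0418] area 833 209
top 0.5 [261.8 256.5] [0.4746 0.1108]
side lens_silver_center 0.81 [348.1 245.8] [ 0.4396 -0.0934] area 372 408
side lens_blue_center 0.64 [286.8 307. ] [0.4703 0.1137] area 778 863
side lens_gold_center 0.88 [266.2 380.6] [0.4305 0.2576] area 1648 1751
side lens_gold_center 0.47 [286.9 307.1] [0.4697 0.1149] area 777 1208
side lens_gold_center 0.36 [219.8 295.7] [0.5838 0.1381] area 848 1159
side lens_black_center 0.81 [369.3 206.9] [ 0.4472 -0.2499] area 761 843
side drops_center 0.62 [315.  272.9] [0.4598 0.0226] area 384 518
side green_post 0.59 [284.3 204. ] [ 0.6259 -0.1867] area 102 105
side 0.56 [218.7 295.3] [0.5924 0.1301]
[[-0.     0.971  0.239]
 [-0.     0.239 -0.971]
 [-1.    -0.     0.   ]] 0.9
```

Run:
```python
from h import *
ims={n:viewer.get_image(n) for n in C}
g={"top":[(255,198),(297,194),(339,189),(380,185)],"side":[(220,295),(241,267),(259,242),(275,220)]}
for n in C:
    g_=cv2.cvtColor(ims[n],cv2.COLOR_RGB2GRAY).astype(float); P=[]
    for u,v in g[n]:
        w=g_[v-4:v+5,u-4:u+5]; w=np.clip(w-60,0,None); Y,X=np.mgrid[v-4:v+5,u-4:u+5]
        uv=np.array([(w*X).sum(),(w*Y).sum()])/w.sum(); P.append(unproj(n,uv,.014)); print(n,uv.round(1),P[-1].round(4))
    P=np.array(P); print(np.linalg.norm(np.diff(P,axis=0),axis=1).round(4))
    # posts
    im=ims[n].astype(int)
big=cv2.resize(ims["top"][150:350,160:500],None,fx=2.3,fy=2.3,interpolation=cv2.INTER_CUBIC)
cv2.imwrite("pics/z1.png",big[:,:,::-1])
```

```text
top [254.8 197.6] [0.5935 0.1268]
top [296.5 193.2] [0.6027 0.0426]
top [338.4 188.9] [ 0.6121 -0.0418]
top [380.3 184.6] [ 0.6215 -0.1264]
[0.0847 0.0849 0.0851]
side [219.8 294.3] [0.5922 0.1271]
side [240.5 265.6] [0.6015 0.0432]
side [258.4 240.8] [ 0.611  -0.0413]
side [273.9 219.4] [ 0.6203 -0.1259]
[0.0844 0.0851 0.0851]
```

View pics/z1.png

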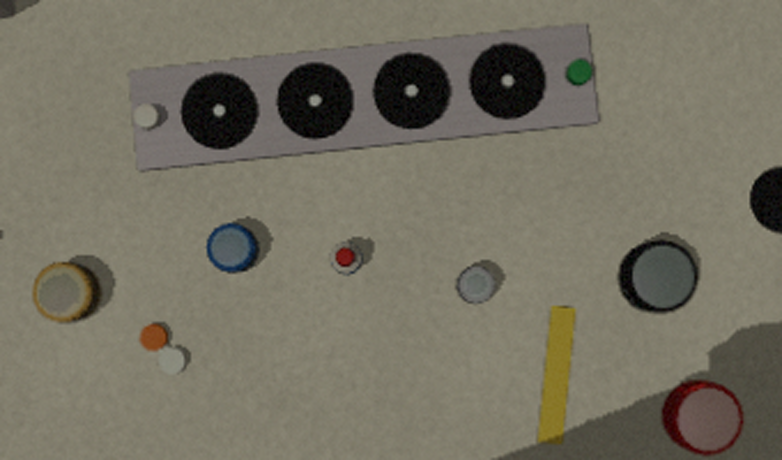

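Both cameras agree on the rests to about 1 mm, and the spacing comes out at 85 mm. I'll grip across the rack and start with black, turning the wrist on the way.

Request:
move_arm(
  rows=[
    [[79,374,-222],-1.44,85],
    [[79,374,-222],-1.44,85],
    [[79,374,-222],-1.44,85],
    [[79,374,-222],-1.44,85],
    [[79,374,-222],-1.44,85],
    [[79,374,-222],-1.44,85],
    [[79,374,-222],-1.44,85],
    [[79,374,-222],-1.44,85],
  ],
  force=30,
)

```text
clock: 1.67
position: [0.3726, -0.3268, 0.1397]
ee_rot: [0.698, 0.114, 0.698, -0.114]
contact_force: [1.1, -0.0, 0.9]
width: 0.085
```

```bash
cat > r.py <<'E'
import sys
from h import *
p=[float(a) for a in sys.argv[1:4]]
s=manip.get_state(); R=Ro.from_quat(s["ee_rot"],scalar_first=True).as_matrix()
yaw=np.arctan2(R[1,2],R[0,2])
d=(yaw-0.11+np.pi/2)%np.pi-np.pi/2
print("t",round(s["clock"],2),"pos",s["position"].round(4),"rel",rel(p).round(1),"turn",round(d,3),"w",round(s["width"]*1000,1),"down",R[:,0].round(3),"F",s["contact_force"].round(1),"q",s["qpos"].round(2))
E
python3 r.py .448 -.2525 .12
```

```text
t 1.67 pos [ 0.3726 -0.3268  0.1397] rel [19.7 94.4 47.9] turn -0.433 w 85.0 down [ 0.001 -0.001 -1.   ] F [ 1.1 -0.   0.9] q [-0.86  0.2   1.77 -0.    1.17 -0.54]
```

Request:
move_arm(
  rows=[
    [[20,94,48],-0.433,85],
    [[20,94,48],-0.433,85],
    [[20,94,48],-0.433,85],
    [[20,94,48],-0.433,85],
    [[20,94,48],-0.433,85],
    [[20,94,48],-0.433,85],
    [[20,94,48],-0.433,85],
  ],
)

```text
clock: 2.25
position: [0.4477, -0.2535, 0.1199]
ee_rot: [0.706, -0.039, 0.706, 0.038]
contact_force: [-0.7, 0.1, -0.2]
width: 0.085
```

```bash
python3 r.py .448 -.2525 .006
python3 - <<'E'
from h import *
for n in C:
    cv2.imwrite(f"pics/{n}1.png",viewer.get_image(n)[:,:,::-1])
E
```

```text
t 2.25 pos [ 0.4477 -0.2535  0.1199] rel [113.9   1.1   0.4] turn -0.002 w 85.0 down [ 0.001 -0.001 -1.   ] F [-0.7  0.1 -0.2] q [-0.65  0.24  1.76 -0.    1.14 -0.76]
```

View pics/side1.png

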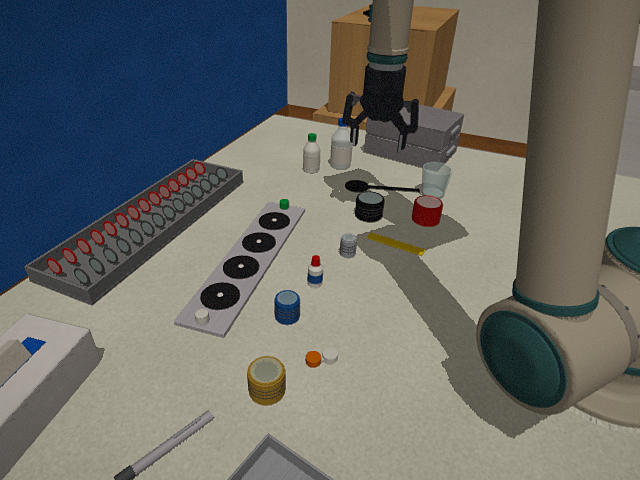

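The side view shows the open gripper above black (370,206) with the jaws across the rack and clear of the red one (427,210). Next I'll descend and close.

Request:
move_arm(
  rows=[
    [[40,1,0],0,85],
    [[75,1,0],0,85],
    [[100,1,0],0,85],
    [[113,1,0],0,85],
    [[113,1,0],0,85],
    [[113,1,0],0,50],
    [[113,1,0],0,50],
    [[113,1,0],0,50],
  ],
  force=30,
)

```text
clock: 3.02
position: [0.4487, -0.2542, 0.0089]
ee_rot: [0.707, -0.039, 0.705, 0.036]
contact_force: [-8.0, -1.2, 22.2]
width: 0.0545
```

Request:
move_arm(
  rows=[
    [[0,0,0],0,50],
    [[0,0,0],0,50],
    [[0,0,0],0,50],
    [[0,0,0],0,50],
  ],
)

```text
clock: 3.35
position: [0.4494, -0.2553, 0.0109]
ee_rot: [0.708, -0.04, 0.704, 0.036]
contact_force: [-2.3, -0.3, 9.2]
width: 0.0497
```

```bash
python3 r.py .593 .127 .12
```

```text
t 3.35 pos [ 0.4494 -0.2553  0.0109] rel [-110.6  364.   184.2] turn -0.003 w 49.7 down [ 0.006 -0.006 -1.   ] F [-2.3 -0.3  9.2] q [-0.65  0.37  1.9  -0.    0.86 -0.76]
```

The width is 49.7 mm, which is less than the 62 mm lens, and there was an upward force. I need to look before going on.

Run:
```python
from h import *
a=viewer.get_image("top"); b=viewer.get_image("side")
a=cv2.resize(a[180:380,360:560],(500,500)); b=cv2.resize(b[120:280,300:460],(500,500))
cv2.imwrite("pics/z2.png",np.hstack([a,b])[:,:,::-1][:, :800] if 0 else cv2.resize(np.hstack([a,b]),(800,400))[:,:,::-1])
```

```text
(no output)
```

View pics/z2.png

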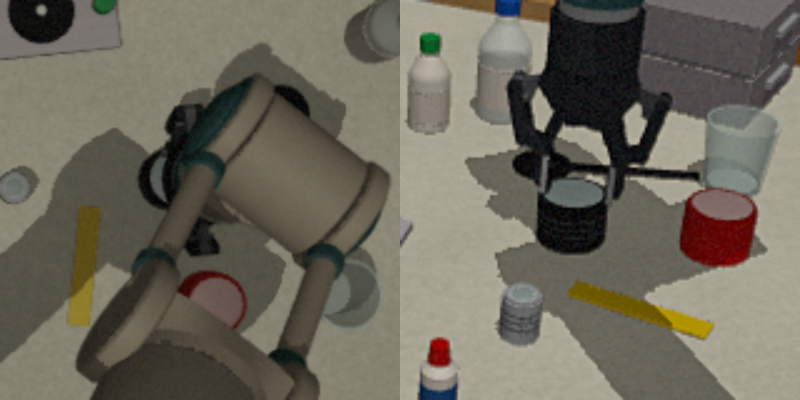

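Run:
```python
from h import *
s=manip.get_state();R=Ro.from_quat(s["ee_rot"],scalar_first=True).as_matrix();p=s["position"]
print(s["clock"],s["contact_force"],p)
ims={n:viewer.get_image(n) for n in C}
for n,k,w in(("top",4,(340,200,560,350)),("side",4,(310,120,460,270))):
    im=ims[n].copy()
    x0,y0,x1,y1=w; z=cv2.resize(im[y0:y1,x0:x1],None,fx=k,fy=k,interpolation=cv2.INTER_CUBIC)
    for o,c in(((0,0,0),(255,255,0)),((0,0,.025),(255,0,0)),((0,0,-.025),(0,255,0)),((-.019,0,0),(0,255,255))):
        u=(proj(n,p+R@np.array(o))[0]-[x0,y0])*k; cv2.circle(z,tuple(int(a) for a in u),5,c,-1)
    cv2.imwrite(f"pics/q_{n}.png",z[:600,:800,::-1])
    for d in finder.trace("lens_black_center",n)[:3]:
        M=cv2.moments(d["mask"].astype(np.uint8),True)
        print(n,d["score"],M["m10"]/M["m00"],M["m01"]/M["m00"],M["m00"])
```

```text
3.45 [-2.68235233  0.02760069  8.73491152] [ 0.4493968  -0.25527605  0.0108403 ]
top 0.85 435.97902097902096 270.9160839160839 286.0
top 0.77 467.8494453248811 327.26148969889067 631.0
side 0.9 427.1828499369483 210.90037831021436 793.0
side 0.77 368.50996015936255 206.5046480743692 753.0
side 0.16 219.39404761904763 296.28333333333336 840.0
```

View pics/q_side.png

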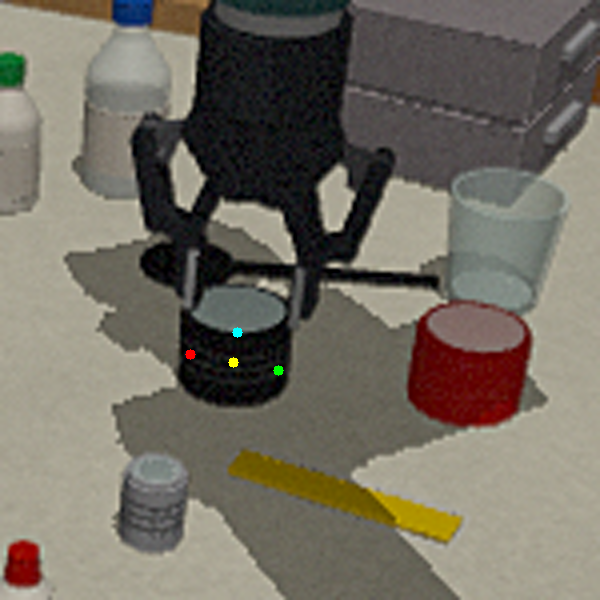

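View pics/q_top.png

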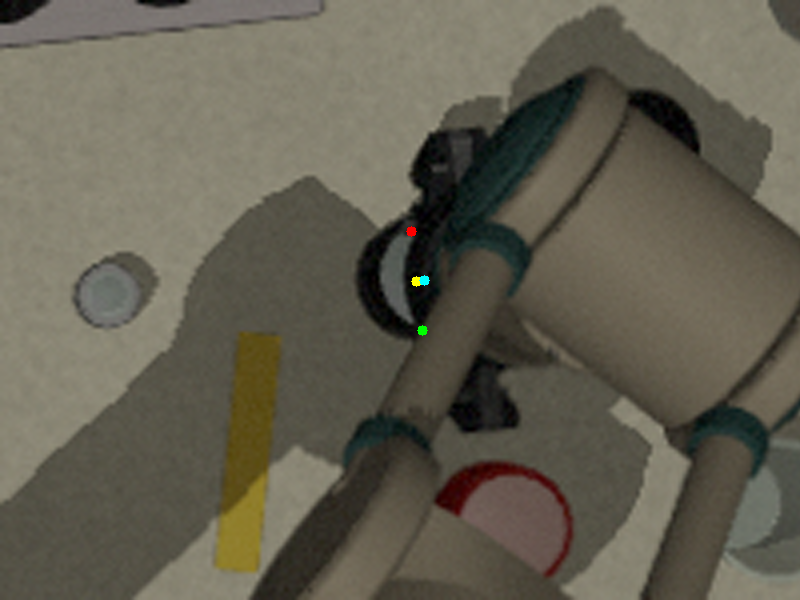

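Run:
```python
from h import *
im=cv2.imread("pics/side1.png"); im2=cv2.imread("pics/top1.png")
p=np.array([.4477,-.2535,.1199]); zt=np.array([np.cos(.11),np.sin(.11),0]); up=np.array([0,0,1])
def draw(n,im,x0,y0,x1,y1,k):
    z=cv2.resize(im[y0:y1,x0:x1],None,fx=k,fy=k,interpolation=cv2.INTER_CUBIC)
    for s in(-1,0,1):
        for h,c in((0,(0,255,255)),(.013,(0,255,0)),(.03,(0,0,255))):
            u=(proj(n,p+s*.0427*zt+h*up)[0]-[x0,y0])*k; cv2.circle(z,tuple(int(a) for a in u),3,c,-1)
    return z
cv2.imwrite("pics/q3.png",np.hstack([draw("side",im,320,70,440,220,4)[:480,:400],draw("top",im2,410,200,510,320,4)[:480,:400]]))
```

```text
(no output)
```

View pics/q3.png

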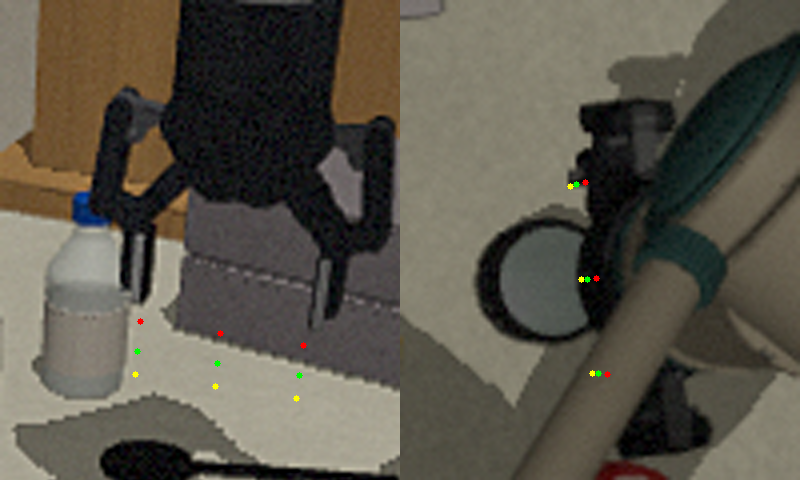

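The picture contradicts the reading. The fingertips look 30–40 mm above the reported TCP, and the fingers closed on the lens rim without moving it. I'll open, lift, and measure the tool offset properly.

Request:
move_arm(
  rows=[
    [[0,0,0],0,85],
    [[0,0,0],0,85],
    [[-5,0,0],0,85],
    [[-10,0,0],0,85],
    [[-30,0,0],0,85],
    [[-60,0,0],0,85],
    [[-90,0,0],0,60],
    [[-90,0,0],0,40],
  ],
)

```text
clock: 4.32
position: [0.4525, -0.2573, 0.1066]
ee_rot: [0.711, -0.043, 0.701, 0.033]
contact_force: [1.5, -0.7, -0.2]
width: 0.0634
```

Request:
move_arm(
  rows=[
    [[0,-20,0],0,30],
    [[0,-50,0],0,10],
    [[0,-50,0],0,0],
    [[0,-50,0],0,0],
    [[0,-50,0],0,0],
    [[0,-50,0],0,0],
    [[0,-50,0],0,0],
    [[0,-50,0],0,0],
  ],
)

```text
clock: 4.98
position: [0.4577, -0.3061, 0.1072]
ee_rot: [0.711, -0.043, 0.701, 0.034]
contact_force: [-0.5, 0.6, 0.1]
width: -0.0
```

```bash
python3 r.py .448 -.2525 .12
python3 - <<'E'
from h import *
s=manip.get_state();p=s["position"]; R=Ro.from_quat(s["ee_rot"],scalar_first=True).as_matrix()
out=[]
for n in C:
    im=viewer.get_image(n).copy(); cv2.imwrite(f"pics/{n}4.png",im[:,:,::-1])
    u0=proj(n,p)[0].astype(int); x0,y0=u0-[50,75]
    z=cv2.resize(im[y0:y0+120,x0:x0+100],None,fx=4,fy=4,interpolation=cv2.INTER_CUBIC)
    for h,c in((0,(255,255,0)),(.02,(0,255,0)),(.04,(255,0,0)),(.073,(255,0,255))):
        u=(proj(n,p-R[:,0]*h)[0]-[x0,y0])*4; cv2.circle(z,tuple(int(a) for a in u),3,c,-1)
    out.append(z); print(n,x0,y0)
cv2.imwrite("pics/q4.png",np.hstack(out)[:,:,::-1])
E
```

```text
t 4.98 pos [ 0.4577 -0.3061  0.1072] rel [-13.6  54.2  -3.7] turn -0.002 w -0.0 down [ 0.015 -0.012 -1.   ] F [-0.5  0.6  0.1] q [-0.72  0.3   1.72  0.    1.11 -0.82]
top 431 189
side 326 86
```

View pics/q4.png

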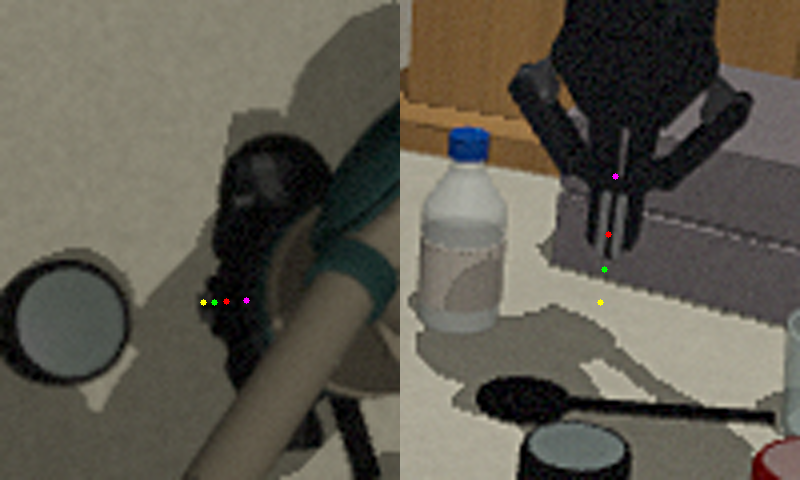

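Run:
```python
from h import *
s=manip.get_state();p=s["position"];R=Ro.from_quat(s["ee_rot"],scalar_first=True).as_matrix()
for t in((486,264),(488,264),(490,264)):
    q=least_squares(lambda X:np.r_[proj("top",X)[0]-t,proj("side",X)[0]-[379.3,150.5]],p); print(t,q.x.round(4),q.cost,(R.T@(q.x-p)*1000).round(1))
print(s["qpos"],p,s["ee_rot"])
# silver lens width vs joint readings : tilt
```

```text
(486, 264) [ 0.4564 -0.307   0.1336] 1.411118529946139 [-26.3  -0.8  -1.2]
(488, 264) [ 0.4568 -0.3111  0.1319] 0.8867454215206462 [-24.5  -4.8  -1.2]
(490, 264) [ 0.4573 -0.3152  0.1302] 0.48439076163612144 [-22.7  -8.9  -1.2]
[-7.16235303e-01  2.97079763e-01  1.71686351e+00  2.00053201e-04
  1.10819998e+00 -8.24170092e-01] [ 0.45787855 -0.30644877  0.1073643 ] [ 0.71102547 -0.04285166  0.70106572  0.0333673 ]
```

Triangulating the closed tip puts it about 25 mm above the reported TCP, which explains the squeeze-out at the lens top. I'll confirm that with a gentle closed-finger touch on bare table here.

Request:
move_arm(
  rows=[
    [[40,0,0],0,0],
    [[75,0,0],0,0],
    [[95,0,0],0,0],
    [[103,0,0],0,0],
    [[107,0,0],0,0],
    [[111,0,0],0,0],
    [[113,0,0],0,0],
    [[115,0,0],0,0],
  ],
)

```text
clock: 5.75
position: [0.4605, -0.3087, -0.0065]
ee_rot: [0.712, -0.044, 0.7, 0.033]
contact_force: [-0.2, 1.0, -1.0]
width: -0.0
```

```bash
python3 r.py .448 -.2525 -.02
python3 - <<'E'
from h import *
s=manip.get_state();p=s["position"]; R=Ro.from_quat(s["ee_rot"],scalar_first=True).as_matrix()
out=[]
for n in C:
    im=viewer.get_image(n).copy()
    u0=proj(n,p)[0].astype(int); x0,y0=u0-[50,75]
    z=cv2.resize(im[y0:y0+120,x0:x0+100],None,fx=4,fy=4,interpolation=cv2.INTER_CUBIC)
    for h,c in((0,(255,255,0)),(.025,(0,255,0))):
        u=(proj(n,p-R[:,0]*h)[0]-[x0,y0])*4; cv2.circle(z,tuple(int(a) for a in u),3,c,-1)
    out.append(z); print(n,x0,y0)
cv2.imwrite("pics/q5.png",np.hstack(out)[:,:,::-1])
E
```

```text
t 5.75 pos [ 0.4605 -0.3087 -0.0065] rel [12.5 57.4 -6.6] turn -0.002 w -0.0 down [ 0.017 -0.014 -1.   ] F [-0.2  1.  -1. ] q [-0.72  0.43  1.85  0.    0.84 -0.82]
top 418 190
side 320 130
```

View pics/q5.png

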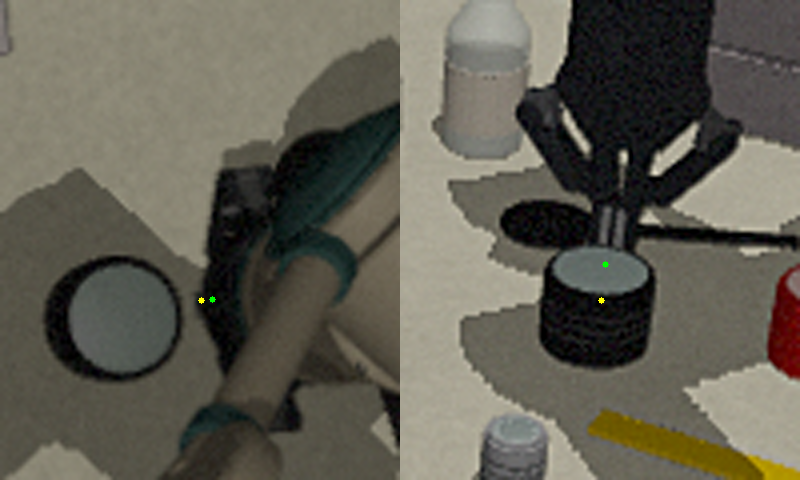

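Request:
move_arm(
  rows=[
    [[3,0,0],0,0],
    [[5,0,0],0,0],
    [[7,0,0],0,0],
    [[8,0,0],0,0],
    [[9,0,0],0,0],
    [[10,0,0],0,0],
    [[10,0,0],0,0],
  ],
)

```text
clock: 6.43
position: [0.4601, -0.3084, -0.0171]
ee_rot: [0.711, -0.043, 0.701, 0.033]
contact_force: [-0.1, 0.4, 0.3]
width: -0.0
```

Request:
move_arm(
  rows=[
    [[2,0,0],0,0],
    [[3,0,0],0,0],
    [[3,0,0],0,0],
  ],
)

```text
clock: 6.68
position: [0.46, -0.3083, -0.0204]
ee_rot: [0.711, -0.043, 0.701, 0.033]
contact_force: [0.1, -0.3, 0.3]
width: -0.0002
```

Request:
move_arm(
  rows=[
    [[2,0,0],0,0],
    [[3,0,0],0,0],
    [[3,0,0],0,0],
  ],
)

```text
clock: 6.93
position: [0.4599, -0.3081, -0.0237]
ee_rot: [0.711, -0.043, 0.701, 0.033]
contact_force: [0.7, -0.4, -0.9]
width: 0.0002
```

Request:
move_arm(
  rows=[
    [[2,0,0],0,0],
    [[3,0,0],0,0],
    [[3,0,0],0,0],
  ],
)

```text
clock: 7.18
position: [0.4597, -0.308, -0.027]
ee_rot: [0.711, -0.043, 0.701, 0.033]
contact_force: [-0.4, -0.5, -0.6]
width: -0.0002
```

Request:
move_arm(
  rows=[
    [[2,0,0],0,0],
    [[3,0,0],0,0],
    [[3,0,0],0,0],
  ],
)

```text
clock: 7.43
position: [0.4595, -0.3079, -0.0303]
ee_rot: [0.711, -0.043, 0.701, 0.034]
contact_force: [-0.2, -0.3, 0.1]
width: 0.0001
```

Request:
move_arm(
  rows=[
    [[2,0,0],0,0],
    [[3,0,0],0,0],
    [[3,0,0],0,0],
  ],
)

```text
clock: 7.68
position: [0.4598, -0.3082, -0.0319]
ee_rot: [0.711, -0.043, 0.701, 0.033]
contact_force: [-1.0, 1.1, 10.6]
width: 0.0002
```

Request:
move_arm(
  rows=[
    [[1,0,0],0,0],
    [[2,0,0],0,0],
    [[2,0,0],0,0],
  ],
)

```text
clock: 7.93
position: [0.4599, -0.3082, -0.032]
ee_rot: [0.711, -0.043, 0.701, 0.033]
contact_force: [-4.0, 2.7, 16.0]
width: 0.0001
```

Run:
```python
from h import *
s=manip.get_state();p=s["position"]; R=Ro.from_quat(s["ee_rot"],scalar_first=True).as_matrix()
out=[];print(p,s["contact_force"],s["qpos"])
for n in C:
    im=viewer.get_image(n).copy()
    u0=proj(n,p)[0].astype(int); x0,y0=u0-[50,75]
    z=cv2.resize(im[y0:y0+120,x0:x0+100],None,fx=4,fy=4,interpolation=cv2.INTER_CUBIC)
    for h,c in((0,(255,255,0)),(.035,(0,255,0))):
        u=(proj(n,p-R[:,0]*h)[0]-[x0,y0])*4; cv2.circle(z,tuple(int(a) for a in u),3,c,-1)
    out.append(z); print(n,x0,y0)
cv2.imwrite("pics/q6.png",np.hstack(out)[:,:,::-1])
```

```text
[ 0.45990376 -0.30819048 -0.03197401] [-3.98491994  2.71184132 15.97823869] [-7.16109811e-01  4.61803387e-01  1.87740827e+00  6.42951436e-05
  7.82508811e-01 -8.24179928e-01]
top 415 190
side 319 139
```

View pics/q6.png

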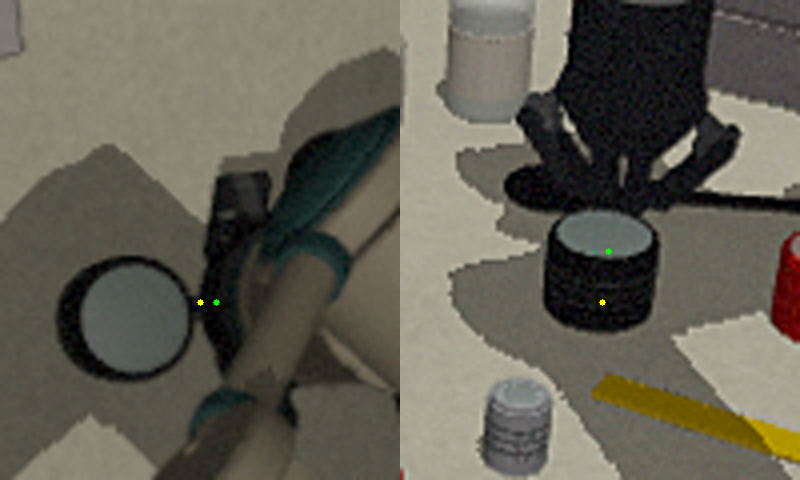

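Contact came at a reported z of −0.031, so the fingertips sit about 31 mm short of the reported TCP. I'll correct for that from here. First I'll re-measure black in case the squeeze shifted it.

Request:
move_arm(
  rows=[
    [[-20,0,0],0,0],
    [[-60,0,0],0,40],
    [[-90,0,0],0,85],
    [[-90,0,0],0,85],
  ],
)

```text
clock: 8.37
position: [0.4622, -0.3101, 0.0641]
ee_rot: [0.714, -0.046, 0.698, 0.03]
contact_force: [1.2, -0.9, -0.3]
width: 0.0356
```

```bash
cat > m.py <<'E'
import sys
from h import *
def meas(k,z0=0.,show=True,near=None):
    out=[]
    for n in("top","side"):
        viewer.get_image(n); r,h=D[k]
        for d in finder.trace(k,n)[:3]:
            m=d["mask"].astype(np.uint8); M=cv2.moments(m,True)
            if M["m00"]<30: continue
            uv=np.array([M["m10"],M["m01"]])/M["m00"]; q,a=cyl(n,uv,r,h,z0)
            if show: print(n,k,round(d["score"],2),uv.round(1),q.round(4),"area",int(M["m00"]),int(a))
if __name__=="__main__":
    meas(sys.argv[1],float(sys.argv[2]) if len(sys.argv)>2 else 0.)
E
python3 m.py lens_black_center; python3 r.py .449 -.249 -.027
```

```text
top lens_black_center 0.8 [446.1 270.1] [ 0.4495 -0.2554] area 959 913
top lens_black_center 0.66 [454.5 320.7] [ 0.3497 -0.2719] area 78 938
side lens_black_center 0.92 [427.4 210.3] [ 0.3274 -0.2914] area 821 876
side lens_black_center 0.8 [368.7 206.3] [ 0.4492 -0.2516] area 798 839
t 8.57 pos [ 0.4577 -0.3063  0.0571] rel [83.3 59.  -3.5] turn -0.002 w 65.4 down [ 0.014 -0.012 -1.   ] F [ 0.1 -1.4 -1.3] q [-0.72  0.35  1.78  0.    0.99 -0.82]
```

Request:
move_arm(
  rows=[
    [[0,35,-3],0,85],
    [[0,57,-3],0,85],
    [[0,57,-3],0,85],
    [[0,57,-3],0,85],
    [[0,57,-3],0,85],
  ],
)

```text
clock: 8.98
position: [0.4486, -0.2502, 0.0554]
ee_rot: [0.71, -0.043, 0.702, 0.034]
contact_force: [0.2, -1.6, -0.2]
width: 0.0851
```

```bash
python3 r.py .449 -.2505 -.027
python3 - <<'E'
from h import *
cv2.imwrite("pics/s7.png",cv2.resize(viewer.get_image("side")[80:260,300:460],None,fx=3.3,fy=3.3)[:,:,::-1])
E
```

```text
t 8.98 pos [ 0.4486 -0.2502  0.0554] rel [82.4  0.8 -0.6] turn -0.001 w 85.1 down [ 0.013 -0.012 -1.   ] F [ 0.2 -1.6 -0.2] q [-0.64  0.3   1.86 -0.    0.96 -0.75]
```

View pics/s7.png

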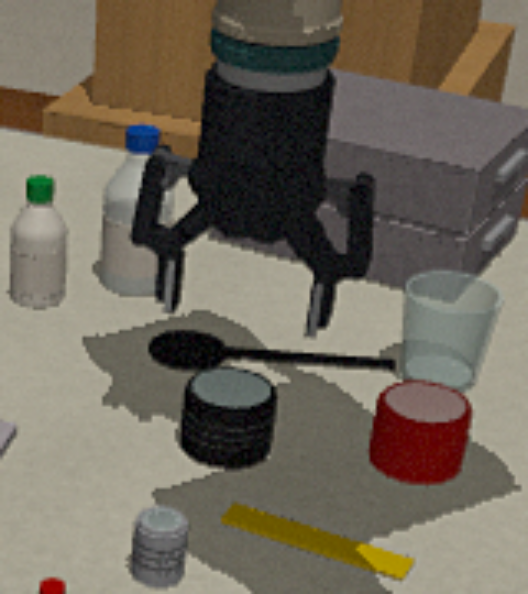

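The tips at (170,310) and (315,330) straddle the lens (230,388) and the lens is undisturbed. Next I'll descend to the corrected height and close.

Request:
move_arm(
  rows=[
    [[30,0,0],0,85],
    [[55,0,0],0,85],
    [[72,0,0],0,85],
    [[82,0,0],0,85],
    [[82,0,0],0,85],
    [[82,0,0],0,45],
    [[82,0,0],0,45],
    [[82,0,0],0,45],
  ],
  force=40,
)

```text
clock: 9.7
position: [0.451, -0.2527, -0.0249]
ee_rot: [0.711, -0.043, 0.701, 0.033]
contact_force: [1.1, -0.3, -2.0]
width: 0.0613
```

Request:
move_arm(
  rows=[
    [[0,0,0],0,45],
    [[0,0,0],0,45],
    [[0,0,0],0,45],
  ],
)

```text
clock: 9.95
position: [0.4514, -0.2529, -0.0244]
ee_rot: [0.712, -0.044, 0.7, 0.033]
contact_force: [-0.9, 0.3, -2.6]
width: 0.0611
```

```bash
python3 r.py .449 -.2505 -.027
python3 - <<'E'
from h import *
cv2.imwrite("pics/s8.png",np.hstack([cv2.resize(viewer.get_image("side")[120:260,300:420],None,fx=3.3,fy=3.3),cv2.resize(viewer.get_image("top")[200:340,380:500],None,fx=3.3,fy=3.3)])[:,:,::-1])
E
```

```text
t 9.95 pos [ 0.4514 -0.2529 -0.0244] rel [ 2.6  2.7 -2.1] turn -0.002 w 61.1 down [ 0.016 -0.014 -1.   ] F [-0.9  0.3 -2.6] q [-0.64  0.41  1.95 -0.    0.76 -0.75]
```

View pics/s8.png

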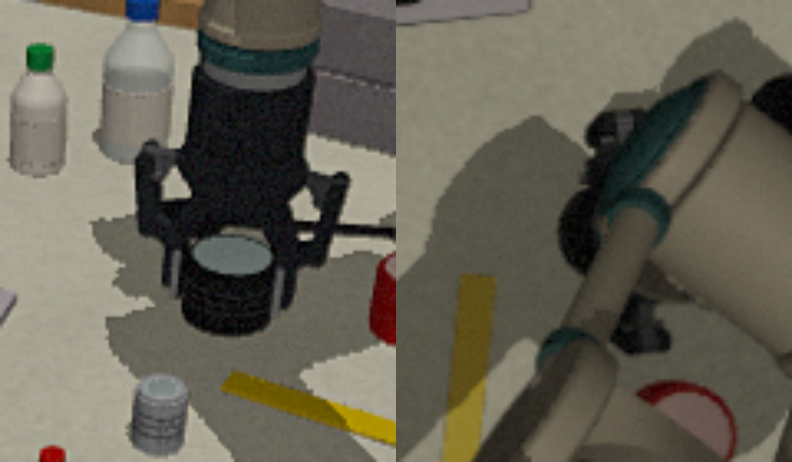

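Black is gripped at 61 mm. I'll lift it and check that it holds.

Request:
move_arm(
  rows=[
    [[-5,0,0],0,45],
    [[-20,0,0],0,45],
    [[-50,0,0],0,45],
    [[-85,0,0],0,45],
    [[-112,0,0],0,45],
    [[-112,0,0],0,45],
  ],
)

```text
clock: 10.55
position: [0.4529, -0.2536, 0.0932]
ee_rot: [0.715, -0.046, 0.697, 0.03]
contact_force: [0.8, -1.0, -2.1]
width: 0.0612
```

```bash
python3 r.py .595 .1276 .08
```

```text
t 10.55 pos [ 0.4529 -0.2536  0.0932] rel [  8.8 363.9 182.2] turn -0.002 w 61.2 down [ 0.025 -0.021 -0.999] F [ 0.8 -1.  -2.1] q [-0.64  0.26  1.81 -0.    1.03 -0.75]
```

Request:
move_arm(
  rows=[
    [[1,30,15],0,45],
    [[2,66,33],0,45],
    [[3,102,51],0,45],
    [[4,138,69],0,45],
    [[5,174,87],0,45],
    [[6,210,105],0,45],
    [[6,240,120],0,45],
    [[7,260,130],0,45],
  ],
)

```text
clock: 11.22
position: [0.5546, 0.0222, 0.0825]
ee_rot: [0.714, -0.046, 0.697, 0.031]
contact_force: [0.6, -0.1, -2.2]
width: 0.0612
```

```bash
python3 r.py .595 .1276 .06
```

```text
t 11.22 pos [0.5546 0.0222 0.0825] rel [ 21.4 100.9  51.2] turn 0.0 w 61.2 down [ 0.025 -0.02  -0.999] F [ 0.6 -0.1 -2.2] q [-0.07  0.32  1.75 -0.02  1.04 -0.17]
```

Request:
move_arm(
  rows=[
    [[4,30,15],0,45],
    [[10,60,31],0,45],
    [[16,88,45],0,45],
    [[20,101,51],0,45],
    [[20,101,51],0,45],
    [[20,101,51],0,45],
    [[20,101,51],0,45],
  ],
)

```text
clock: 11.8
position: [0.5938, 0.1267, 0.061]
ee_rot: [0.714, -0.047, 0.698, 0.031]
contact_force: [-0.3, 0.6, -1.0]
width: 0.0611
```

```bash
python3 r.py .595 .1276 -.0094
python3 - <<'E'
from h import *
cv2.imwrite("pics/s9.png",np.hstack([cv2.resize(viewer.get_image("side")[180:340,160:300],None,fx=2.8,fy=2.8),cv2.resize(viewer.get_image("top")[120:280,190:330],None,fx=2.8,fy=2.8)])[:,:,::-1])
E
python3 m.py lens_black_center 0.0854
```

```text
t 11.8 pos [0.5938 0.1267 0.061 ] rel [70.4  2.4 -0.2] turn 0.0 w 61.1 down [ 0.023 -0.021 -1.   ] F [-0.3  0.6 -1. ] q [ 0.11  0.42  1.65 -0.03  1.05  0.01]
top lens_black_center 0.82 [260.8 194. ] [0.5855 0.1032] area 272 1032
top lens_black_center 0.71 [465.3 330.8] [ 0.3368 -0.2728] area 893 1112
side lens_black_center 0.89 [212.2 250. ] [0.5939 0.1297] area 1232 1675
side lens_black_center 0.78 [426.6 210.3] [ 0.3111 -0.1426] area 781 1255
```

View pics/s9.png

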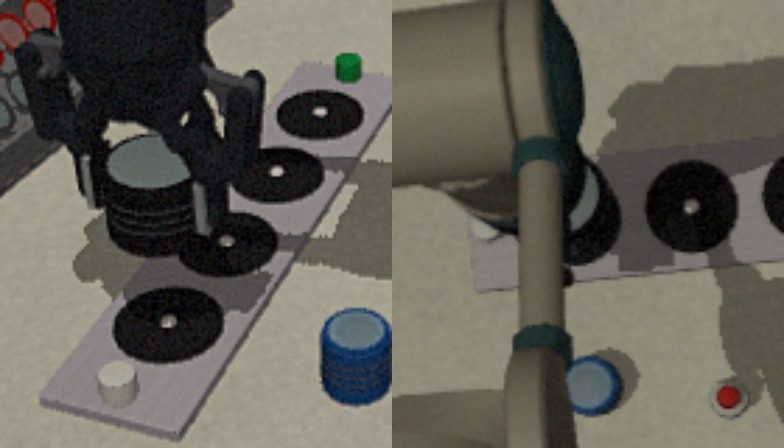

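Request:
move_arm(
  rows=[
    [[20,1,0],0,45],
    [[40,2,0],0,45],
    [[54,2,0],0,45],
    [[58,2,0],0,45],
    [[58,2,0],0,45],
    [[58,2,0],0,45],
  ],
)

```text
clock: 12.6
position: [0.5964, 0.1275, 0.0042]
ee_rot: [0.715, -0.046, 0.697, 0.031]
contact_force: [-0.1, -0.2, -1.5]
width: 0.0612
```

```bash
python3 r.py .595 .1276 -.0094
python3 - <<'E'
from h import *
cv2.imwrite("pics/s10.png",np.hstack([cv2.resize(viewer.get_image("side")[180:340,160:300],None,fx=2.8,fy=2.8),cv2.resize(viewer.get_image("top")[120:280,190:330],None,fx=2.8,fy=2.8)])[:,:,::-1])
E
python3 m.py lens_black_center 0.027
```

```text
t 12.6 pos [0.5964 0.1275 0.0042] rel [13.6  0.6 -1.7] turn -0.001 w 61.2 down [ 0.026 -0.02  -0.999] F [-0.1 -0.2 -1.5] q [ 0.11  0.48  1.71 -0.03  0.92  0.02]
top lens_black_center 0.72 [264.2 195.5] [0.5915 0.1034] area 244 923
top lens_black_center 0.61 [465.2 331. ] [ 0.3317 -0.2867] area 956 998
side lens_black_center 0.88 [426.9 210.6] [ 0.3225 -0.2428] area 794 977
side lens_black_center 0.55 [213.8 277.8] [0.5978 0.1299] area 1118 1545
```

View pics/s10.png

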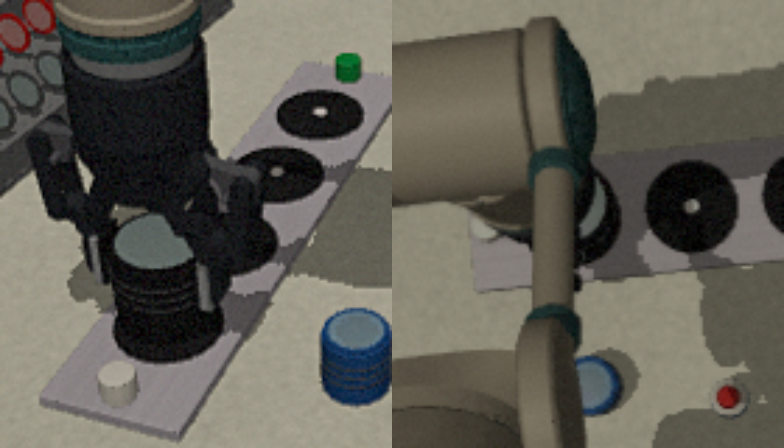

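Request:
move_arm(
  rows=[
    [[6,0,-1],0,45],
    [[10,0,-1],0,45],
    [[12,0,-1],0,45],
    [[12,0,-1],0,45],
    [[13,0,-1],0,45],
    [[13,0,-1],0,45],
  ],
)

```text
clock: 13.4
position: [0.5958, 0.1274, -0.0087]
ee_rot: [0.715, -0.046, 0.697, 0.031]
contact_force: [-0.5, -0.4, -1.5]
width: 0.0609
```

Request:
move_arm(
  rows=[
    [[1,0,0],0,45],
    [[2,0,0],0,45],
    [[2,0,0],0,45],
  ],
)

```text
clock: 13.65
position: [0.596, 0.1273, -0.0106]
ee_rot: [0.715, -0.046, 0.697, 0.031]
contact_force: [-0.2, -0.7, -0.7]
width: 0.0613
```

Request:
move_arm(
  rows=[
    [[1,0,0],0,45],
    [[1,0,0],0,45],
    [[1,0,0],0,45],
  ],
)

```text
clock: 13.9
position: [0.5961, 0.1273, -0.0107]
ee_rot: [0.715, -0.046, 0.697, 0.031]
contact_force: [-1.0, 0.2, 5.2]
width: 0.0611
```

Request:
move_arm(
  rows=[
    [[1,0,0],0,45],
    [[1,0,0],0,45],
    [[1,0,0],0,45],
  ],
)

```text
clock: 14.15
position: [0.5961, 0.1273, -0.0107]
ee_rot: [0.715, -0.046, 0.697, 0.031]
contact_force: [-2.1, 0.3, 6.6]
width: 0.0612
```

Contact is at z −0.0107, as predicted. I'll release and rise.

Request:
move_arm(
  rows=[
    [[0,0,0],0,65],
    [[0,0,0],0,72],
    [[0,0,0],0,85],
    [[0,0,0],0,85],
    [[-10,0,0],0,85],
    [[-40,0,0],0,85],
    [[-75,0,0],0,85],
    [[-90,0,0],0,85],
  ],
)

```text
clock: 14.82
position: [0.596, 0.1294, 0.0838]
ee_rot: [0.717, -0.046, 0.694, 0.031]
contact_force: [1.6, 1.0, 1.4]
width: 0.085
```

```bash
python3 r.py .4315 .258 .06; python3 m.py lens_gold_center|grep -v " 0.[34]"
```

```text
t 14.82 pos [0.596  0.1294 0.0838] rel [  15.7  146.1 -150.1] turn -0.001 w 85.0 down [ 0.034 -0.019 -0.999] F [1.6 1.  1.4] q [ 0.11  0.39  1.63 -0.03  1.09  0.02]
top lens_gold_center 0.5 [309.7 261.5] [0.4646 0.0141] area 131 571
side lens_gold_center 0.66 [266.4 380.4] [0.4304 0.2571] area 1679 1749
```

```bash
python3 r.py .4315 .256 .055
```

```text
t 15.02 pos [0.5935 0.1291 0.0797] rel [  17.7  144.3 -147.8] turn -0.001 w 85.1 down [ 0.028 -0.02  -0.999] F [-0.3 -0.3 -0.3] q [ 0.11  0.4   1.63 -0.03  1.08  0.02]
```

Request:
move_arm(
  rows=[
    [[2,24,-25],0,85],
    [[5,51,-52],0,85],
    [[8,78,-80],0,85],
    [[12,105,-108],0,85],
    [[15,128,-131],0,85],
    [[18,144,-148],0,85],
    [[18,144,-148],0,85],
    [[18,144,-148],0,85],
  ],
)

```text
clock: 15.68
position: [0.4292, 0.2557, 0.0533]
ee_rot: [0.714, -0.047, 0.697, 0.031]
contact_force: [1.0, -0.5, 0.9]
width: 0.0848
```

Request:
move_arm(
  rows=[
    [[0,0,0],0,85],
  ],
)

```text
clock: 15.77
position: [0.4298, 0.2555, 0.0528]
ee_rot: [0.714, -0.048, 0.697, 0.031]
contact_force: [0.9, 0.6, -0.9]
width: 0.0849
```

```bash
python3 - <<'E'
from h import *
cv2.imwrite("pics/s11.png",cv2.resize(np.hstack([viewer.get_image("side")[180:420,120:320],viewer.get_image("top")[120:360,120:320]]),None,fx=2,fy=2)[:,:,::-1])
E
python3 r.py .4315 .256 -.027;python3 m.py lens_black_center .014
```

```text
t 15.87 pos [0.4297 0.2551 0.0528] rel [79.7  2.7  0.1] turn 0.001 w 84.7 down [ 0.025 -0.022 -0.999] F [ 0.1 -0.2 -0.1] q [ 0.42  0.29  1.89 -0.04  0.95  0.33]
top lens_black_center 0.89 [465.4 330.3] [ 0.3319 -0.2904] area 868 975
top lens_black_center 0.62 [254.6 195.1] [0.5942 0.1238] area 809 908
side lens_black_center 0.87 [426.9 210.7] [ 0.325 -0.265] area 821 928
side lens_black_center 0.82 [213.9 279.1] [0.6056 0.12  ] area 497 1477
```

View pics/s11.png

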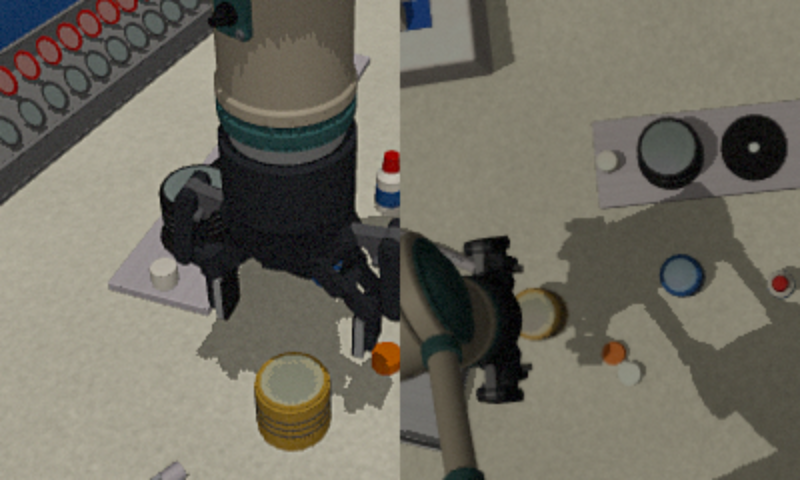

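Black sits centred on its rest, within about 3 mm in the top view. The tips straddle gold at (293,378). I'll pick gold.

Request:
move_arm(
  rows=[
    [[30,1,0],0,85],
    [[55,2,0],0,85],
    [[72,2,0],0,85],
    [[79,2,0],0,85],
    [[79,2,0],0,85],
    [[79,2,0],0,35],
    [[79,2,0],0,35],
    [[79,2,0],0,35],
  ],
)

```text
clock: 16.73
position: [0.4332, 0.2561, -0.0244]
ee_rot: [0.716, -0.047, 0.696, 0.031]
contact_force: [-2.5, -0.5, 36.1]
width: 0.0516
```

Request:
move_arm(
  rows=[
    [[0,0,0],0,35],
    [[0,0,0],0,35],
    [[0,0,0],0,35],
    [[0,0,0],0,35],
  ],
)

```text
clock: 17.07
position: [0.4334, 0.2562, -0.0241]
ee_rot: [0.716, -0.046, 0.696, 0.031]
contact_force: [-1.5, -0.5, 1.9]
width: 0.0514
```

```bash
python3 r.py .4315 .256 -.027
```

```text
t 17.07 pos [ 0.4334  0.2562 -0.0241] rel [ 2.9  0.1 -2. ] turn 0.001 w 51.4 down [ 0.029 -0.02  -0.999] F [-1.5 -0.5  1.9] q [ 0.42  0.4   1.98 -0.04  0.75  0.34]
```

Request:
move_arm(
  rows=[
    [[-5,0,0],0,35],
    [[-20,0,0],0,35],
    [[-50,0,0],0,35],
    [[-85,0,0],0,35],
    [[-105,0,0],0,35],
    [[-112,0,0],0,35],
    [[-112,0,0],0,35],
    [[-112,0,0],0,35],
  ],
)

```text
clock: 17.73
position: [0.4294, 0.2581, 0.0873]
ee_rot: [0.715, -0.047, 0.696, 0.031]
contact_force: [0.5, 0.3, -2.1]
width: 0.0515
```

```bash
python3 r.py .604 .0435 .07
```

```text
t 17.73 pos [0.4294 0.2581 0.0873] rel [  26.5 -232.   149.3] turn 0.001 w 51.5 down [ 0.028 -0.02  -0.999] F [ 0.5  0.3 -2.1] q [ 0.43  0.25  1.84 -0.03  1.03  0.33]
```

Request:
move_arm(
  rows=[
    [[2,-25,16],0,35],
    [[4,-57,37],0,35],
    [[8,-89,57],0,35],
    [[12,-121,78],0,35],
    [[15,-153,98],0,35],
    [[19,-185,119],0,35],
    [[23,-212,136],0,35],
    [[26,-228,147],0,35],
  ],
)

```text
clock: 18.4
position: [0.6019, 0.0439, 0.0673]
ee_rot: [0.714, -0.046, 0.698, 0.03]
contact_force: [-0.2, 1.3, -0.9]
width: 0.0512
```

Request:
move_arm(
  rows=[
    [[1,-6,4],0,35],
    [[1,-6,4],0,35],
    [[1,-6,4],0,35],
  ],
)

```text
clock: 18.65
position: [0.6045, 0.0387, 0.0644]
ee_rot: [0.713, -0.045, 0.699, 0.03]
contact_force: [-0.8, -0.3, -1.2]
width: 0.051
```

```bash
python3 r.py .604 .0435 .0015
```

```text
t 18.65 pos [0.6045 0.0387 0.0644] rel [62.8  6.2 -1.1] turn -0.003 w 51.0 down [ 0.02 -0.02 -1.  ] F [-0.8 -0.3 -1.2] q [-0.04  0.41  1.65 -0.02  1.06 -0.13]
```

Request:
move_arm(
  rows=[
    [[20,4,0],0,35],
    [[40,6,-1],0,35],
    [[56,6,-1],0,35],
    [[62,6,-1],0,35],
    [[62,6,-1],0,35],
    [[62,6,-1],0,35],
  ],
)

```text
clock: 19.15
position: [0.6036, 0.0443, 0.0025]
ee_rot: [0.712, -0.046, 0.7, 0.031]
contact_force: [0.4, 0.4, -1.1]
width: 0.0509
```

```bash
python3 - <<'E'
from h import *
cv2.imwrite("pics/s12.png",np.hstack([cv2.resize(viewer.get_image("side")[180:340,160:300],None,fx=2.8,fy=2.8),cv2.resize(viewer.get_image("top")[120:280,220:360],None,fx=2.8,fy=2.8)])[:,:,::-1])
E
python3 r.py .604 .0435 -.0094; python3 m.py lens_gold_center 0.027
```

```text
t 19.25 pos [0.6048 0.0438 0.0035] rel [12.9  0.1 -1.1] turn -0.002 w 51.0 down [ 0.022 -0.02  -1.   ] F [-0.4 -1.4 -1.9] q [-0.03  0.48  1.72 -0.02  0.92 -0.12]
side lens_gold_center 0.64 [237.1 251.1] [0.603  0.0478] area 744 983
```

View pics/s12.png

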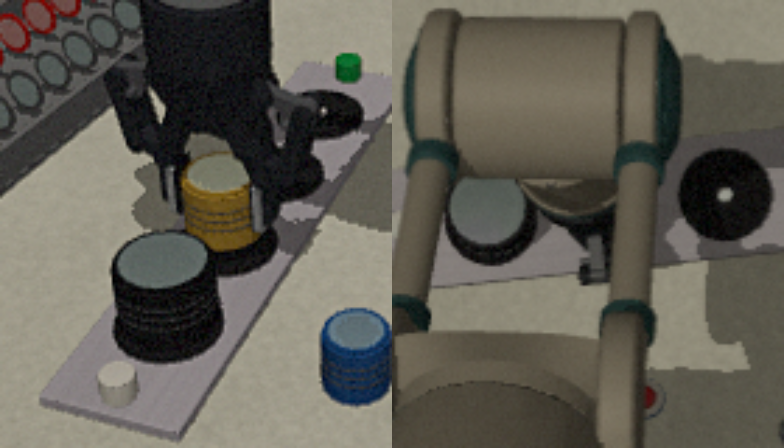

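The side view shows black centred on its rest and gold hovering over the next one.

Request:
move_arm(
  rows=[
    [[6,-1,0],0,35],
    [[10,-2,-1],0,35],
    [[12,-2,-1],0,35],
    [[12,-2,-1],0,35],
    [[13,-2,-1],0,35],
    [[13,-2,-1],0,35],
  ],
)

```text
clock: 19.95
position: [0.6042, 0.0409, -0.01]
ee_rot: [0.713, -0.045, 0.699, 0.03]
contact_force: [0.4, -0.8, -1.1]
width: 0.051
```

Request:
move_arm(
  rows=[
    [[1,0,0],0,35],
    [[2,0,0],0,35],
    [[2,0,0],0,35],
  ],
)

```text
clock: 20.2
position: [0.6044, 0.0409, -0.0102]
ee_rot: [0.713, -0.046, 0.699, 0.03]
contact_force: [-2.9, -0.5, 8.8]
width: 0.051
```

Request:
move_arm(
  rows=[
    [[1,0,0],0,35],
    [[1,0,0],0,35],
  ],
)

```text
clock: 20.37
position: [0.6044, 0.0409, -0.0102]
ee_rot: [0.714, -0.046, 0.698, 0.03]
contact_force: [-2.6, 0.0, 6.2]
width: 0.0511
```

Gold is in contact. I'll release, rise and go to blue.

Request:
move_arm(
  rows=[
    [[0,0,0],0,55],
    [[0,0,0],0,62],
    [[0,0,0],0,80],
    [[0,0,0],0,85],
    [[-10,0,0],0,85],
    [[-40,0,0],0,85],
    [[-72,0,0],0,85],
    [[-80,0,0],0,85],
  ],
)

```text
clock: 21.03
position: [0.606, 0.0426, 0.0751]
ee_rot: [0.717, -0.046, 0.695, 0.03]
contact_force: [1.5, 0.4, 0.2]
width: 0.085
```

Request:
move_arm(
  rows=[
    [[0,0,0],0,85],
    [[0,0,0],0,85],
  ],
)

```text
clock: 21.2
position: [0.6071, 0.0426, 0.0765]
ee_rot: [0.718, -0.046, 0.694, 0.03]
contact_force: [0.0, 0.0, -0.4]
width: 0.0848
```

```bash
python3 m.py lens_blue_center; python3 m.py lens_gold_center .014;  python3 r.py .4715 .1125 .055
```

```text
top lens_blue_center 0.64 [261.2 252.6] [0.4818 0.1107] area 186 406
side lens_blue_center 0.62 [287.1 306.7] [0.4701 0.1131] area 739 862
side lens_gold_center 0.75 [240.9 255.2] [0.6003 0.0407] area 779 955
t 21.6 pos [0.6054 0.0426 0.0741] rel [  13.7   84.3 -126.1] turn -0.002 w 84.8 down [ 0.029 -0.021 -0.999] F [0.4 0.7 0.2] q [-0.03  0.4   1.65 -0.02  1.07 -0.13]
```

Request:
move_arm(
  rows=[
    [[2,18,-27],0,80],
    [[5,38,-57],0,80],
    [[8,58,-88],0,80],
    [[11,74,-112],0,80],
    [[13,84,-126],0,80],
    [[13,84,-126],0,80],
    [[13,84,-126],0,80],
    [[13,84,-126],0,80],
  ],
)

```text
clock: 22.27
position: [0.4733, 0.1121, 0.056]
ee_rot: [0.717, -0.046, 0.695, 0.03]
contact_force: [0.6, -0.5, -0.7]
width: 0.08
```

```bash
python3 - <<'E'
from h import *
cv2.imwrite("pics/s13.png",cv2.resize(np.hstack([viewer.get_image("side")[180:380,160:360],viewer.get_image("top")[120:320,180:380]]),None,fx=2,fy=2)[:,:,::-1])
E
python3 r.py .4715 .1125 -.025; python3 m.py lens_gold_center .014
```

```text
t 22.37 pos [0.4735 0.1119 0.0559] rel [80.8  2.8 -4.2] turn -0.003 w 79.9 down [ 0.031 -0.021 -0.999] F [ 0.3  0.9 -0.6] q [ 0.11  0.26  1.93 -0.03  0.93  0.02]
top lens_gold_center 0.81 [297.2 191.1] [0.6028 0.0398] area 613 637
top lens_gold_center 0.69 [310.6 261.4] [0.4642 0.012 ] area 163 585
side lens_gold_center 0.75 [240.  256.1] [0.6004 0.0439] area 746 961
side lens_gold_center 0.63 [269.2 243.6] [ 0.5708 -0.0139] area 84 880
```

View pics/s13.png

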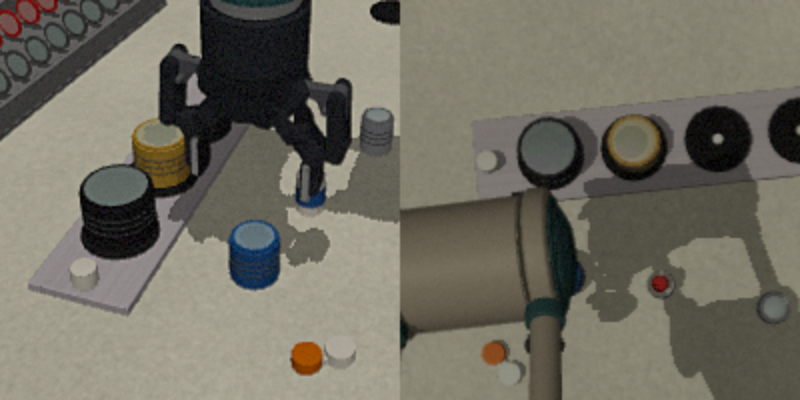

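Gold is centred at about (0.602, 0.042) against its rest at (0.602, 0.043). The bottle stands at top (661,284) zoomed, undisturbed. Next I'll pick blue.

Request:
move_arm(
  rows=[
    [[30,1,-2],0,80],
    [[55,2,-4],0,80],
    [[72,2,-4],0,80],
    [[80,3,-4],0,70],
    [[80,3,-4],0,60],
    [[80,3,-4],0,40],
    [[80,3,-4],0,28],
    [[80,3,-4],0,28],
  ],
  force=30,
)

```text
clock: 23.23
position: [0.4717, 0.1129, -0.0234]
ee_rot: [0.717, -0.046, 0.695, 0.03]
contact_force: [-0.2, 0.7, -0.8]
width: 0.0415
```

Request:
move_arm(
  rows=[
    [[0,0,0],0,28],
    [[0,0,0],0,28],
    [[0,0,0],0,28],
    [[0,0,0],0,28],
  ],
)

```text
clock: 23.57
position: [0.4717, 0.1129, -0.0231]
ee_rot: [0.717, -0.046, 0.695, 0.03]
contact_force: [-0.2, 0.6, -1.3]
width: 0.0415
```

```bash
python3 r.py .4715 .1125 -.025
```

```text
t 23.57 pos [ 0.4717  0.1129 -0.0231] rel [ 1.9 -0.3 -0.3] turn -0.003 w 41.5 down [ 0.032 -0.021 -0.999] F [-0.2  0.6 -1.3] q [ 0.11  0.37  2.03 -0.04  0.72  0.03]
```

Request:
move_arm(
  rows=[
    [[-5,0,0],0,28],
    [[-20,0,0],0,28],
    [[-50,0,0],0,28],
    [[-82,0,0],0,28],
    [[-100,0,0],0,28],
    [[-108,0,0],0,28],
    [[-108,0,0],0,28],
    [[-108,0,0],0,28],
  ],
)

```text
clock: 24.23
position: [0.4677, 0.1151, 0.0845]
ee_rot: [0.717, -0.046, 0.695, 0.03]
contact_force: [0.4, -1.0, -1.5]
width: 0.0414
```

```bash
python3 r.py .6122 -.0412 .06
```

```text
t 24.23 pos [0.4677 0.1151 0.0845] rel [  32.3 -170.1  126.2] turn -0.003 w 41.4 down [ 0.032 -0.021 -0.999] F [ 0.4 -1.  -1.5] q [ 0.12  0.22  1.9  -0.03  0.99  0.03]
```

Request:
move_arm(
  rows=[
    [[3,-24,18],0,28],
    [[8,-52,38],0,28],
    [[13,-80,59],0,28],
    [[19,-108,80],0,28],
    [[25,-136,101],0,28],
    [[30,-158,118],0,28],
    [[32,-170,126],0,28],
    [[32,-170,126],0,28],
  ],
)

```text
clock: 24.9
position: [0.6128, -0.0436, 0.0576]
ee_rot: [0.716, -0.045, 0.696, 0.029]
contact_force: [0.1, 0.2, -0.3]
width: 0.0412
```

Request:
move_arm(
  rows=[
    [[0,0,0],0,28],
    [[0,0,0],0,28],
  ],
)

```text
clock: 25.07
position: [0.6107, -0.0427, 0.0561]
ee_rot: [0.715, -0.044, 0.698, 0.029]
contact_force: [-0.0, 0.0, -0.8]
width: 0.0414
```

```bash
python3 r.py .6122 -.0412 .0025
```

```text
t 25.07 pos [ 0.6107 -0.0427  0.0561] rel [53.5  2.6  0.4] turn -0.006 w 41.4 down [ 0.025 -0.02  -0.999] F [-0.   0.  -0.8] q [-0.17  0.42  1.66 -0.02  1.03 -0.27]
```

Request:
move_arm(
  rows=[
    [[20,1,0],0,28],
    [[38,2,0],0,28],
    [[49,3,0],0,28],
    [[53,3,0],0,28],
    [[53,3,0],0,28],
    [[53,3,0],0,28],
  ],
)

```text
clock: 25.57
position: [0.6119, -0.0403, 0.0036]
ee_rot: [0.715, -0.045, 0.697, 0.03]
contact_force: [0.3, -0.5, -0.5]
width: 0.0413
```

```bash
python3 - <<'E'
from h import *
cv2.imwrite("pics/s14.png",np.hstack([cv2.resize(viewer.get_image("side")[180:340,180:320],None,fx=2.8,fy=2.8),cv2.resize(viewer.get_image("top")[120:280,270:410],None,fx=2.8,fy=2.8)])[:,:,::-1])
E
python3 r.py .6122 -.0412 -.0085; python3 m.py lens_blue_center 0.0255
```

```text
t 25.67 pos [ 0.6126 -0.0407  0.0041] rel [12.6 -0.1 -0.7] turn -0.005 w 41.1 down [ 0.027 -0.02  -0.999] F [ 0.2  0.  -2.2] q [-0.17  0.48  1.71 -0.02  0.92 -0.26]
side lens_blue_center 0.79 [256.9 227.3] [ 0.6115 -0.0392] area 468 602
```

View pics/s14.png

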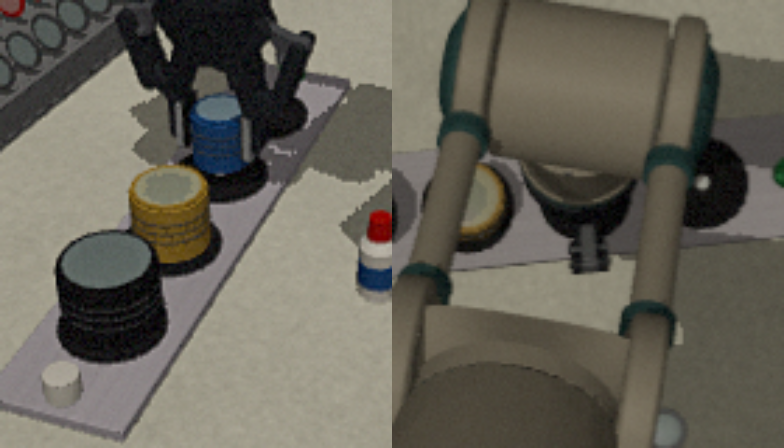

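Blue hovers at (0.6115, −0.039) over the rest at (0.6115, −0.0415). I'll set it down.

Request:
move_arm(
  rows=[
    [[6,-1,0],0,28],
    [[10,-1,-1],0,28],
    [[12,-1,-1],0,28],
    [[12,-1,-1],0,28],
    [[13,-1,-1],0,28],
    [[13,-1,-1],0,28],
  ],
)

```text
clock: 26.37
position: [0.6116, -0.0423, -0.0093]
ee_rot: [0.715, -0.044, 0.697, 0.029]
contact_force: [0.5, -0.2, -1.0]
width: 0.0409
```

Request:
move_arm(
  rows=[
    [[1,0,0],0,28],
    [[2,0,0],0,28],
    [[2,0,0],0,28],
  ],
)

```text
clock: 26.62
position: [0.6119, -0.0423, -0.0096]
ee_rot: [0.715, -0.044, 0.697, 0.029]
contact_force: [-3.1, 0.8, 10.1]
width: 0.0411
```

Request:
move_arm(
  rows=[
    [[1,0,0],0,28],
    [[1,0,0],0,28],
  ],
)

```text
clock: 26.78
position: [0.6119, -0.0423, -0.0095]
ee_rot: [0.715, -0.045, 0.697, 0.029]
contact_force: [-2.3, 1.1, 7.4]
width: 0.0412
```

Request:
move_arm(
  rows=[
    [[0,0,0],0,46],
    [[0,0,0],0,55],
    [[0,0,0],0,70],
    [[0,0,0],0,75],
    [[-10,0,0],0,75],
    [[-40,0,0],0,75],
    [[-72,0,0],0,75],
    [[-78,0,0],0,75],
  ],
)

```text
clock: 27.45
position: [0.6134, -0.0412, 0.0741]
ee_rot: [0.719, -0.045, 0.693, 0.028]
contact_force: [1.1, -0.3, 0.4]
width: 0.0749
```

Request:
move_arm(
  rows=[
    [[0,0,0],0,75],
    [[0,0,0],0,75],
  ],
)

```text
clock: 27.62
position: [0.6146, -0.0413, 0.0756]
ee_rot: [0.72, -0.046, 0.692, 0.028]
contact_force: [-0.7, -0.6, -1.3]
width: 0.0748
```

```bash
python3 m.py lens_silver_center; python3 m.py lens_blue_center .014;  python3 r.py .4405 -.0955 .055
```

```text
side lens_silver_center 0.91 [348.1 245.5] [ 0.4399 -0.0943] area 390 408
side lens_silver_center 0.25 [259.6 232. ] [ 0.6188 -0.0609] area 541 379
side lens_blue_center 0.61 [259.7 232.3] [ 0.6067 -0.0408] area 498 594
t 28.02 pos [ 0.6129 -0.0411  0.0731] rel [  13.2  -35.8 -177.6] turn -0.005 w 74.9 down [ 0.035 -0.022 -0.999] F [ 0.9 -0.6  0.7] q [-0.17  0.41  1.64 -0.02  1.06 -0.27]
```

Request:
move_arm(
  rows=[
    [[2,-5,-26],0,70],
    [[5,-11,-58],0,70],
    [[7,-18,-90],0,70],
    [[9,-24,-122],0,70],
    [[11,-30,-152],0,70],
    [[13,-35,-172],0,70],
    [[13,-36,-177],0,70],
    [[13,-36,-177],0,70],
  ],
)

```text
clock: 28.68
position: [0.4398, -0.0958, 0.0551]
ee_rot: [0.718, -0.044, 0.694, 0.028]
contact_force: [1.0, 0.1, -0.6]
width: 0.07
```

Request:
move_arm(
  rows=[
    [[0,0,0],0,65],
    [[0,0,0],0,65],
  ],
)

```text
clock: 28.85
position: [0.4415, -0.096, 0.0555]
ee_rot: [0.718, -0.045, 0.694, 0.028]
contact_force: [-0.6, -0.1, -0.1]
width: 0.0651
```

```bash
python3 - <<'E'
from h import *
cv2.imwrite("pics/s15.png",cv2.resize(np.hstack([viewer.get_image("side")[140:340,200:400],viewer.get_image("top")[120:320,230:430]]),None,fx=2,fy=2)[:,:,::-1])
E
python3 r.py .4405 -.0955 -.024; python3 m.py lens_blue_center .014
```

```text
t 28.95 pos [ 0.4413 -0.0958  0.0553] rel [79.2  2.4 -3.4] turn -0.006 w 65.2 down [ 0.036 -0.022 -0.999] F [-1.1  0.1  0.5] q [-0.36  0.21  2.01 -0.01  0.89 -0.46]
top lens_blue_center 0.75 [339.9 188. ] [ 0.6098 -0.0442] area 405 427
side lens_blue_center 0.63 [259.5 232.3] [ 0.607  -0.0407] area 540 594
```

View pics/s15.png

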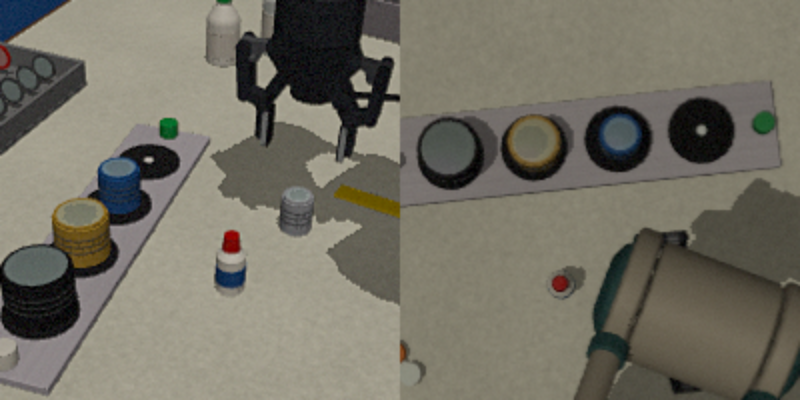

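Black, gold and blue stand on their rests and the bottle is undisturbed. Silver lies between the tips at (297,190) zoomed, so I'll pick it.

Request:
move_arm(
  rows=[
    [[30,1,-2],0,65],
    [[55,2,-3],0,65],
    [[72,2,-3],0,65],
    [[79,2,-3],0,60],
    [[79,2,-3],0,50],
    [[79,2,-3],0,32],
    [[79,2,-3],0,20],
    [[79,2,-3],0,20],
  ],
  force=25,
)

```text
clock: 29.82
position: [0.4409, -0.096, -0.023]
ee_rot: [0.719, -0.045, 0.693, 0.028]
contact_force: [0.9, -0.3, -0.1]
width: 0.0312
```

Request:
move_arm(
  rows=[
    [[0,0,0],0,20],
    [[0,0,0],0,20],
    [[0,0,0],0,20],
    [[0,0,0],0,20],
  ],
)

```text
clock: 30.15
position: [0.4411, -0.0961, -0.0227]
ee_rot: [0.719, -0.045, 0.693, 0.028]
contact_force: [-0.9, -0.6, -0.5]
width: 0.0311
```

```bash
python3 r.py .4405 -.0955 -.024
```

```text
t 30.15 pos [ 0.4411 -0.0961 -0.0227] rel [ 1.3  0.7 -0.5] turn -0.006 w 31.1 down [ 0.037 -0.022 -0.999] F [-0.9 -0.6 -0.5] q [-0.36  0.33  2.11 -0.01  0.66 -0.46]
```

Request:
move_arm(
  rows=[
    [[-5,0,0],0,20],
    [[-20,0,0],0,20],
    [[-50,0,0],0,20],
    [[-82,0,0],0,20],
    [[-100,0,0],0,20],
    [[-108,0,0],0,20],
    [[-108,0,0],0,20],
    [[-108,0,0],0,20],
  ],
)

```text
clock: 30.82
position: [0.4366, -0.0935, 0.0849]
ee_rot: [0.719, -0.045, 0.693, 0.028]
contact_force: [0.1, 0.4, -1.2]
width: 0.0316
```

```bash
python3 r.py .6215 -.1265 .06
```

```text
t 30.82 pos [ 0.4366 -0.0935  0.0849] rel [ 32.5 -51.2 179.5] turn -0.006 w 31.6 down [ 0.037 -0.022 -0.999] F [ 0.1  0.4 -1.2] q [-0.36  0.16  1.98 -0.01  0.96 -0.46]
```

Request:
move_arm(
  rows=[
    [[3,-7,25],0,20],
    [[8,-15,55],0,20],
    [[13,-24,86],0,20],
    [[19,-33,117],0,20],
    [[25,-42,147],0,20],
    [[30,-48,169],0,20],
    [[32,-51,179],0,20],
    [[32,-51,179],0,20],
  ],
)

```text
clock: 31.48
position: [0.6216, -0.1265, 0.0575]
ee_rot: [0.718, -0.045, 0.694, 0.028]
contact_force: [-0.2, 0.2, -1.1]
width: 0.0312
```

Request:
move_arm(
  rows=[
    [[0,0,0],0,20],
    [[0,0,0],0,20],
  ],
)

```text
clock: 31.65
position: [0.6191, -0.1259, 0.0562]
ee_rot: [0.716, -0.044, 0.696, 0.029]
contact_force: [-0.7, -0.1, -0.3]
width: 0.0312
```

```bash
python3 r.py .6215 -.1265 .003
```

```text
t 31.65 pos [ 0.6191 -0.1259  0.0562] rel [53.3  0.4  0.9] turn -0.006 w 31.2 down [ 0.03  -0.02  -0.999] F [-0.7 -0.1 -0.3] q [-0.3   0.45  1.62 -0.01  1.04 -0.4 ]
```

Request:
move_arm(
  rows=[
    [[20,0,0],0,20],
    [[38,0,1],0,20],
    [[49,0,1],0,20],
    [[53,0,1],0,20],
    [[53,0,1],0,20],
    [[53,0,1],0,20],
  ],
)

```text
clock: 32.15
position: [0.6216, -0.1269, 0.0039]
ee_rot: [0.716, -0.044, 0.696, 0.029]
contact_force: [0.6, 0.3, 0.4]
width: 0.0307
```

```bash
python3 - <<'E'
from h import *
cv2.imwrite("pics/s16.png",np.hstack([cv2.resize(viewer.get_image("side")[150:290,200:340],None,fx=2.8,fy=2.8),cv2.resize(viewer.get_image("top")[120:260,310:450],None,fx=2.8,fy=2.8)])[:,:,::-1])
E
python3 r.py .6215 -.1265 -.008; python3 m.py lens_silver_center 0.0255
```

```text
t 32.25 pos [ 0.6223 -0.1271  0.0045] rel [12.4  1.  -1.1] turn -0.006 w 31.1 down [ 0.032 -0.021 -0.999] F [ 0.5 -0.1 -0.4] q [-0.3   0.5   1.67 -0.01  0.93 -0.4 ]
side lens_silver_center 0.77 [273.2 205.6] [ 0.6225 -0.1284] area 255 351
```

View pics/s16.png

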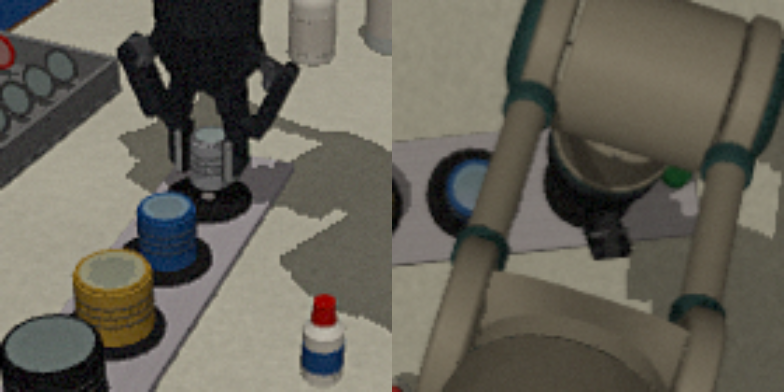

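Silver hovers over the last rest at about (0.6225, −0.128). I'll set it down.

Request:
move_arm(
  rows=[
    [[6,1,-1],0,20],
    [[10,1,-1],0,20],
    [[12,1,-1],0,20],
    [[12,1,-1],0,20],
    [[13,1,-1],0,20],
    [[13,1,-1],0,20],
  ],
)

```text
clock: 32.95
position: [0.6213, -0.1264, -0.0091]
ee_rot: [0.717, -0.044, 0.696, 0.029]
contact_force: [0.2, 0.5, 0.1]
width: 0.0316
```

Request:
move_arm(
  rows=[
    [[1,0,0],0,20],
    [[2,0,0],0,20],
    [[2,0,0],0,20],
  ],
)

```text
clock: 33.2
position: [0.6215, -0.1264, -0.0094]
ee_rot: [0.717, -0.044, 0.695, 0.029]
contact_force: [-3.0, 0.2, 9.3]
width: 0.031
```

Request:
move_arm(
  rows=[
    [[1,0,0],0,20],
    [[1,0,0],0,20],
  ],
)

```text
clock: 33.37
position: [0.6215, -0.1264, -0.0093]
ee_rot: [0.717, -0.045, 0.695, 0.029]
contact_force: [-2.0, 1.3, 7.7]
width: 0.0312
```

Request:
move_arm(
  rows=[
    [[0,0,0],0,36],
    [[0,0,0],0,45],
    [[0,0,0],0,60],
    [[0,0,0],0,65],
    [[-10,0,0],0,65],
    [[-40,0,0],0,65],
    [[-76,0,0],0,65],
    [[-100,0,0],0,65],
  ],
)

```text
clock: 34.03
position: [0.6194, -0.1246, 0.0938]
ee_rot: [0.718, -0.045, 0.694, 0.028]
contact_force: [-0.1, 0.5, 0.7]
width: 0.0651
```

Request:
move_arm(
  rows=[
    [[0,-30,-30],0,65],
    [[0,-60,-60],0,65],
    [[0,-90,-90],0,65],
    [[0,-120,-120],0,65],
    [[0,-140,-140],0,65],
    [[0,-140,-140],0,65],
    [[0,-140,-140],0,65],
    [[0,-140,-140],0,65],
  ],
)

```text
clock: 34.7
position: [0.495, -0.2782, 0.0933]
ee_rot: [0.718, -0.045, 0.694, 0.028]
contact_force: [0.7, -0.3, -0.3]
width: 0.0649
```

```bash
for k in silver blue gold black; do python3 m.py lens_${k}_center .014; done; python3 m.py drops_center
python3 - <<'E'
from h import *
cv2.imwrite("pics/s17.png",cv2.resize(np.hstack([viewer.get_image("side")[140:340,160:360],viewer.get_image("top")[120:320,230:430]]),None,fx=2,fy=2)[:,:,::-1])
E
```

```text
top lens_silver_center 0.49 [383.  182.8] [ 0.6212 -0.1296] area 207 268
side lens_silver_center 0.78 [274.8 211.7] [ 0.6168 -0.1243] area 316 349
top lens_blue_center 0.62 [339.8 187.8] [ 0.6101 -0.044 ] area 433 427
side lens_blue_center 0.61 [259.2 232.5] [ 0.6073 -0.0399] area 519 595
top lens_gold_center 0.57 [297.3 191.1] [0.6027 0.0397] area 622 637
side lens_gold_center 0.69 [240.9 255.4] [0.6    0.0413] area 808 957
top lens_black_center 0.93 [254.6 194.9] [0.5946 0.1237] area 848 908
side lens_black_center 0.72 [218.8 282.9] [0.5925 0.125 ] area 1385 1508
top drops_center 0.45 [310.5 261.5] [0.4643 0.0124] area 123 166
side drops_center 0.65 [315.  272.7] [0.4602 0.0221] area 347 517
```

View pics/s17.png

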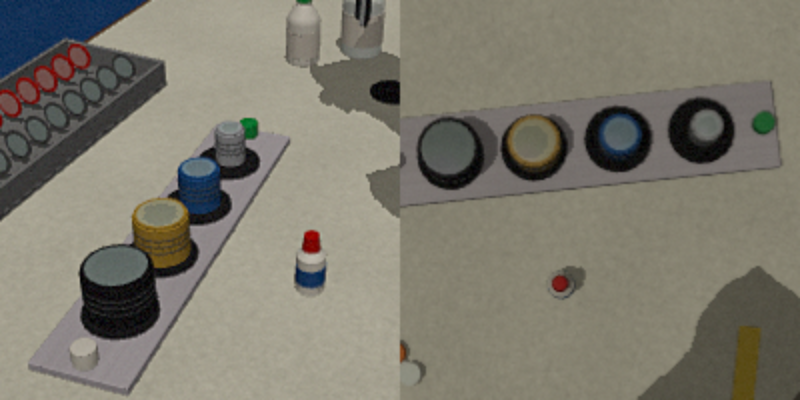

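All four lenses stand upright and centred, measured within about 5 mm of the rest centres. The bottle hasn't moved and the robot is clear. I'll hand it in.

```bash
python3 -c "
from rig import manip
print(manip.get_state()['clock'],manip.get_state()['qd'].round(3)); print(manip.sign_off())"
```

```text
35.8 [0.001 0.    0.    0.001 0.002 0.002]
the job is handed in; nothing more can be done
None
```

The four lenses are on the rack in size order: silver next to the green post, then blue, gold and black next to the white post. I handed in at 35.8 s, and no verdict is reported.

**Last checks:**
- **Lenses:** the final pictures show all four upright. Both cameras put each one within about 5 mm of its rest centre, against the 13 mm allowed.
- **Bottle:** it measures within 1 mm of where it started, in each camera.
- **Arm:** it stands still and clear of everything.

**What disagreed or went wrong:**
- **Finger length:** the real fingertips sit about 31 mm short of the reported TCP. My first grasp of black closed on its rim at about 22 N and slipped off. The lens stayed upright and moved by 2 mm at most. I confirmed the offset by touching the bare table with closed fingers and corrected every later pick.
- **Gripping gold:** closing on it gave a brief 36 N upward reading on the wrist.
- **Camera mismatch:** the two cameras differ by 2–5 mm on the lens positions, and by up to 10 mm on the bottle. The bottle estimate comes from a partial outline.
- **Tool tilt:** the tool had drifted to about 0.04 rad off vertical by the end. The lenses still stood flat when released.

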